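# Mount a toroidal transformer on its chassis stud

## Robot

A 7-joint arm with a two-finger parallel gripper is mounted at the origin on a cart in front of the work surface, level with it; the furniture and walls round the work are solid. World frame = base frame: x ahead of the robot, y to its left, z up, the work surface at z = 0. Lengths are in m, angles in rad, forces in N, time in s.
With the tool pointing down it reaches from about 0.425 to 0.925 m from the base axis. Payload 6.8 kg.
Tool frame: the origin (TCP) lies at the centre of the arm's flange, where the gripper is bolted on; the fingertips stand 173 mm ahead of it and the grasp point (between the pads) lies 155 mm ahead of it; z points along the fingers, y is the line along which they close (so a half turn about z gives the same grasp; the last joint's range is limited). The gripper opens to 85 mm and grips with 20 to 120 N. Pads are 22 mm wide; open, the fingers measure 114 mm over their backs; the gripper's body (76 mm by 85 mm) begins 54 mm behind the grasp point. The pads swing forward as they close: fully open they stand 13 mm farther back than shut.
Start: joints at [1.002, 0.477, 0.022, 1.555, -0.011, 1.109, -0.083], TCP at [0.3, -0.605, 0.405] pointing down, gripper open.
Joint ranges: [-2.96, 2.96], [-0.34, 2.1], [-1.41, 1.46], [0.24, 2.44], [-1.37, 4.51], [0.17, 1.92], [-2.96, 2.96]. Speed limits (rad/s): [2.39, 2.39, 3.14, 3.14, 3.14, 3.14, 3.14].

## Interface

Orientations are given as [roll, pitch, yaw] about the fixed x, y, z axes, in that order (R = Rz(yaw) Ry(pitch) Rx(roll)).
In Python, from rig import * gives the robot as it stands.
- The arm moves only by the tool move_arm, never from a script. Its argument "plan" is a list of rows, each an object of numbers: "hand": the finger opening in cm, from 0 to 8.54; "dx", "dy", "dz": the shift along the tool's x, y, z in cm; "spin": the turn about the tool's z in rad. A call has 1 to 20 rows; each row shifts and turns the commanded pose from where the row before left it, along the tool's axes as they then stand; what a row does not reach is not made up. A row lasts 1/10 s, in which the tool goes at most 50 mm and 8.59 degrees, less where a joint would pass 70% of its speed; a pose out of reach is approached as far as the arm can. A call is refused whole if a number of a shift passes 5 or a number of a turn 0.15, either way. A call with a gripper value outside its range is refused whole. The fingers move at their own pace and stop on an object; "force" is the grip in N (left out, the last holds). Time passes only in rows, so rows that do not move let the fingers close. It gives the time, the measured TCP pose, the force, the opening and the grip force at its end, in the units of the state.
- sense(): the state, without advancing time (a new reading comes with each control period).
- read_camera(name): name is "scene" or "top" or "wrist"; returns a dict with "img" (480x640x3 uint8, red, green, blue), "intrinsics" (3x3 intrinsics, pixels), "rvec" (rotation vector, rad) and "tvec" (3), from world to camera coordinates, as OpenCV has them. Camera axes: x right, y down, z forward; pixel columns grow to the right and rows downward; lengths in m; the calibration is good to about 2 mm. A picture is of the moment at which its call begins. There is no depth.
- close_job(): hands the job in; it is judged then, once.
The state is a dict: "t": time; "q": joint angles; "joint_velocities": joint speeds; "joint_efforts": joint torques, N m; "ee_pos": TCP position; "tcp_rot": TCP orientation; "force": force on the tool from outside, world axes, zero at the start; "torque": the same for the moment, N m; "finger_gap": finger opening in m; "grip_force": force on a finger pad.
Only numpy, scipy, OpenCV 4.12 (cv2) and the standard library are available. Lean on these libraries where they do the work, as an engineer would, in place of code of your own. Each camera call takes 0.05 s, during which the arm holds its last target. There are 200 camera calls.

## Task

Build up the transformer mounting on the upright stud of the small open chassis: the wide black insulating ring first, then the toroidal transformer with its tag block facing the circuit board, then the narrow black insulating ring, and last the dished steel plate with its boss down in the narrow ring. Everything must be threaded on the stud, lie flat and be let go, ready for the nut; leave the roll of tape, the tin of screws and the solder reel where they are.

Things in the scene. Friction and masses are not known exactly. Their poses are not given: they have to be found in the camera images.
- chassis: Open aluminium chassis pan, 160 x 193 mm, fixed. Origin on the stud's axis at table height, z up. Floor's upper face 14 mm above the table. Its own -y side carries the green circuit board (parts from 66 mm off the stud axis, up to 53 mm above the table); +x side: rear panel 53 mm high, 78 mm from the axis; front (-x, 80 mm) and +y side (68 mm) flanges 25 mm high. Position and yaw vary.
- stud_foot (a point): Point on the stud's axis at the upper face of the chassis floor. The stud is steel, 8 mm in diameter, stands 46 mm above the floor and tapers to 3.6 mm over its last 5 mm; at its foot is a washer face 17 mm in diameter, 2.5 mm high. Axes as the chassis.
- wide_ring: Black hard plastic insulating ring lying flat, outside diameter 60 mm, hole 28 mm, 6 mm thick, 30 g. Origin at the centre of its underside, z up.
- toroid: Copper-coloured toroidal transformer lying flat, outside diameter 62 mm, hole 28 mm, 22 mm high, about 0.33 kg. Origin at the centre of its underside, z up. A black tag block 28 mm wide stands out on its own -y side to 40 mm from the axis (tags to 44 mm), 4 to 17 mm above its underside (upright tags to 23 mm); its sides along its own x are free to grasp.
- tag_block (a point): Outer face of the transformer's tag block, 39.5 mm from the transformer's axis along its own -y, 10.5 mm above its underside. In the finished mounting it points to the chassis's own -y side, where the circuit board is.
- narrow_ring: Black hard plastic insulating ring lying flat, outside diameter 44 mm, hole 28 mm, 6 mm thick, 20 g. Origin at the centre of its underside, z up.
- dish_plate: Round dished steel plate lying boss down, 60 g. Origin: centre of the boss's underside, z up. Boss 18 mm across at the bottom, 21 mm at the top, 8 mm deep, with a 13 mm through hole; above it a flat flange (8 to 10.5 mm above the origin) with a turned-up rim 46 mm in outside diameter, up to 15 mm. Seated, the flange rests on the narrow ring, the boss hangs in the ring's hole.
- tape_roll: Bystander: roll of black tape with a brown core, 62 mm in diameter, 19 mm high, lying flat among the parts. Origin at the centre of its underside.
- screw_tin: Bystander: shallow round tin with screws, 74 mm in diameter, 15 mm high. Origin at the centre of its underside.
- solder_spool: Bystander: upright reel of solder, 60 mm in diameter, 66 mm high. Origin at the centre of its underside.
Mind the look-alikes: they are no part of the job. What is shaped like the wide_ring but blue is not meant.

How it is judged:
On the way, in this order (a step that is already met when the one before it is completed fails the run):
1. the wide ring lies round the stud on the chassis floor, let go (horizontal distance between wide_ring and stud_foot below 0.011 m and z of wide_ring in the frame of stud_foot below 0.0025 m and contact force between the fingers and wide_ring below 0.1 N), for 0.2 s.
2. the transformer lies on the wide ring, threaded on the stud, let go (horizontal distance between toroid and stud_foot below 0.011 m and z of toroid in the frame of stud_foot below 0.0085 m and contact force between the fingers and toroid below 0.1 N), for 0.2 s.
3. the narrow ring lies on the transformer, threaded on the stud, let go (horizontal distance between narrow_ring and stud_foot below 0.011 m and z of narrow_ring in the frame of stud_foot below 0.0305 m and contact force between the fingers and narrow_ring below 0.1 N), for 0.2 s.
4. the dished plate is seated in the narrow ring, threaded on the stud, let go (horizontal distance between dish_plate and stud_foot below 0.005 m and z of dish_plate in the frame of stud_foot below 0.0285 m and contact force between the fingers and dish_plate below 0.1 N), for 0.2 s.
At the end, for the whole second after the job is handed in: On the stud from the floor up: wide ring, transformer, narrow ring, dished plate, each within 11 mm of its axis (plate 5 mm) and 2.5 mm of its seated height, transformer and plate flat (0.08 rad), tag block towards the board (0.5 rad), all still; tape, tin and reel moved under 30 mm (horizontal distance between each of wide_ring, toroid, narrow_ring and stud_foot below 0.011 m and z of wide_ring in the frame of stud_foot between -0.0025 and 0.0025 m and z of toroid in the frame of stud_foot between 0.0035 and 0.0085 m and angle between each of toroid, dish_plate's own z axis and vertical below 0.08 rad and angle between the y axis of toroid and the y axis of chassis, either way round below 0.5 rad and y of tag_block in the frame of stud_foot below -0.015 m and z of narrow_ring in the frame of stud_foot between 0.0255 and 0.0305 m and horizontal distance between dish_plate and stud_foot below 0.005 m and z of dish_plate in the frame of stud_foot between 0.0235 and 0.0285 m and linear speed of each of wide_ring, toroid, narrow_ring, dish_plate below 0.01 m/s and distance of each of tape_roll, screw_tin, solder_spool from where it was at the start of the episode below 0.03 m); the robot touches nothing.
It fails at once if the roll of tape, the tin of screws or the solder reel is shifted by more than 30 mm (distance of any of tape_roll, screw_tin, solder_spool from where it was at the start of the episode above 0.03 m).
It also fails if it takes over 99 s, if anything falls off the work surface, if the arm or the gripper's body presses on something with over 40 N, if the wrist force passes 120 N, or if a joint passes its speed limit or range.

## Working session

There is one attempt and no reset: what is moved stays moved. The work goes in short steps, Python scripts to look and compute and a tool call to move; the robot and the scene stay as the last step left them, time stands still between calls to the robot, and variables do not carry over. Pictures are saved under pics/ and viewed, at most 14 in all, crops included, and the job is handed in when it is done.

Besides the shell and the picture viewer there is one more tool, called after "Request:" by a JSON object that holds its "fn" and its "kwargs". move_arm: Moves the arm, as the interface text tells. Its arguments: {"type":"object","properties":{"plan":{"type":"array","items":{"type":"object","properties":{"hand":{"type":"number"},"dx":{"type":"number"},"dy":{"type":"number"},"dz":{"type":"number"},"spin":{"type":"number"}}}},"force":{"type":"number"}},"required":["plan"]}

```bash
ls; mkdir -p pics
cat > h.py <<'E'
from rig import *
import cv2, numpy as np
def snap(n,f):
    c=read_camera(n); cv2.imwrite('pics/'+f+'.png',c['img'][:,:,::-1]); 
    np.savez('pics/'+f+'.npz',**{k:np.asarray(c[k]) for k in('img','intrinsics','rvec','tvec')}); return c
def ld(f): return dict(np.load('pics/'+f+'.npz'))
def ray(c,u,v):
    R=cv2.Rodrigues(np.array(c['rvec'],float))[0]; t=np.array(c['tvec'],float).ravel()
    d=R.T@np.linalg.inv(c['intrinsics'])@np.array([u,v,1.]); return -R.T@t,d
def atz(c,u,v,z):
    o,d=ray(c,u,v); return o+d*(z-o[2])/d[2]
def proj(c,P): return cv2.projectPoints(np.array(P,float).reshape(-1,3),np.array(c['rvec'],float),np.array(c['tvec'],float),c['intrinsics'],None)[0].reshape(-1,2)
def tri(obs):
    A=np.zeros((3,3));b=np.zeros(3)
    for c,u,v in obs:
        o,d=ray(c,u,v);d=d/np.linalg.norm(d);M=np.eye(3)-np.outer(d,d);A+=M;b+=M@o
    return np.linalg.solve(A,b)
E
python3 - <<'E'
from h import *
for n in('scene','top'):
    c=snap(n,n); print(n,ray(c,320,240))
s=sense(); print(s)
E
```

```text
pics
scene (array([0.05230739, 0.61961112, 0.88683787]), array([ 0.42086757, -0.53659847, -0.73156571]))
top (array([0.35062472, 0.04252585, 1.06139104]), array([ 0.13902713,  0.01442123, -0.99031159]))
{'t': 0.1, 'q': array([ 1.00191238,  0.47769269,  0.02235932,  1.55634427, -0.01150576,
        1.10931714, -0.08305419]), 'joint_velocities': array([-0.00051876, -0.0002834 , -0.00087085, -0.00100084, -0.00040185,
       -0.00083343,  0.00126102]), 'joint_efforts': array([ 4.45871367e-03, -5.97758067e+01,  1.61375351e+00, -2.81953347e+01,
        1.28751813e-02,  4.97459143e-03,  3.84910749e-06]), 'ee_pos': array([ 0.30002788, -0.60437393,  0.40384314]), 'tcp_rot': array([-3.13996400e+00,  1.20359991e-04,  4.60832595e-01]), 'force': array([-0.84938304, -0.55275873,  0.63164926]), 'torque': array([ 0.05901483, -0.0546413 ,  0.00142535]), 'grip_force': 0.0, 'finger_gap': 0.08547365471191472}
```

View pics/top.png

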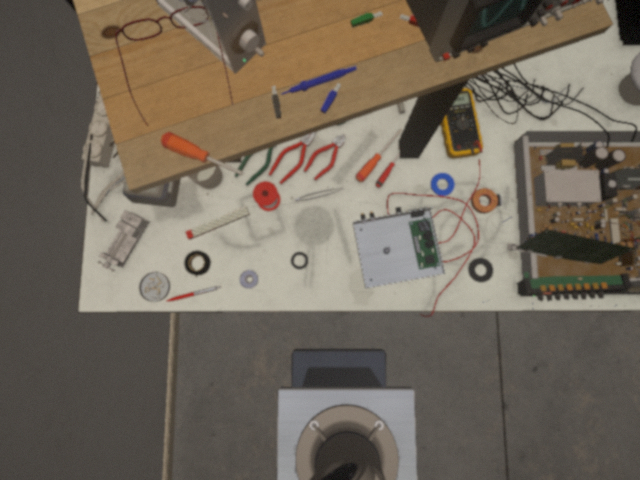

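View pics/scene.png

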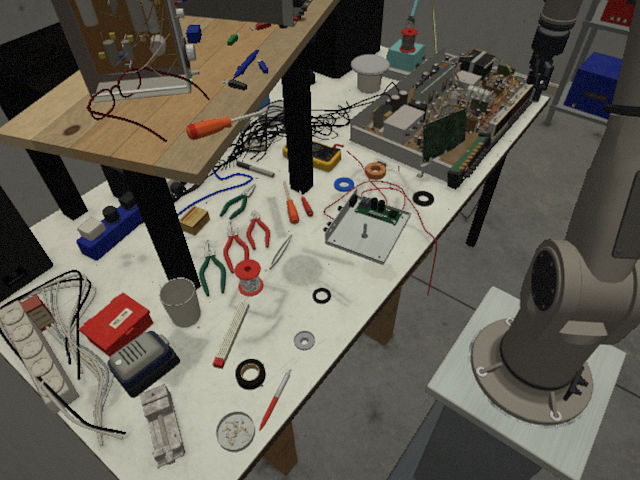

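The top view shows the wide ring at (481,269), toroid (485,201), narrow ring (299,260), dish plate (249,279), and the stud near (387,250). The decoys and bystanders are the blue ring (442,184), tape (197,262), tin (155,287) and reel (266,195). In the scene view the same parts are at (424,198), (375,170), (322,296), (304,340), with the stud at (365,230).

Run:
```python
from h import *
T=ld('top');S=ld('scene')
for n,a,b in [('wide',(481,269),(424,198)),('tor',(485.5,200),(375,169)),('nar',(299.5,260),(322,296)),('dish',(249,279),(304,340)),('blue',(442,184),(344,185)),('tape',(197,262),(250,373)),('tin',(155,286),(236,431)),('studtop',(387,251),(364,226))]:
    print(n,tri([(T,*a),(S,*b)]).round(3),atz(T,*a,0.01).round(3))
def up(c,f,x0,x1,y0,y1):
    im=c['img'][y0:y1,x0:x1,::-1]; k=800/(x1-x0); cv2.imwrite('pics/'+f+'.png',cv2.resize(im,None,fx=k,fy=k,interpolation=cv2.INTER_CUBIC))
up(T,'tz',340,540,160,310)
```

```text
wide [ 0.426 -0.334  0.   ] [ 0.426 -0.33   0.01 ]
tor [ 0.597 -0.349  0.012] [ 0.596 -0.351  0.01 ]
nar [ 0.45   0.108 -0.001] [0.449 0.108 0.01 ]
dish [0.405 0.23  0.01 ] [0.404 0.23  0.01 ]
blue [ 0.641 -0.25  -0.003] [ 0.637 -0.246  0.01 ]
tape [0.446 0.358 0.011] [0.446 0.358 0.01 ]
tin [0.388 0.459 0.006] [0.388 0.457 0.01 ]
studtop [ 0.469 -0.097  0.054] [ 0.47  -0.105  0.01 ]
```

View pics/tz.png

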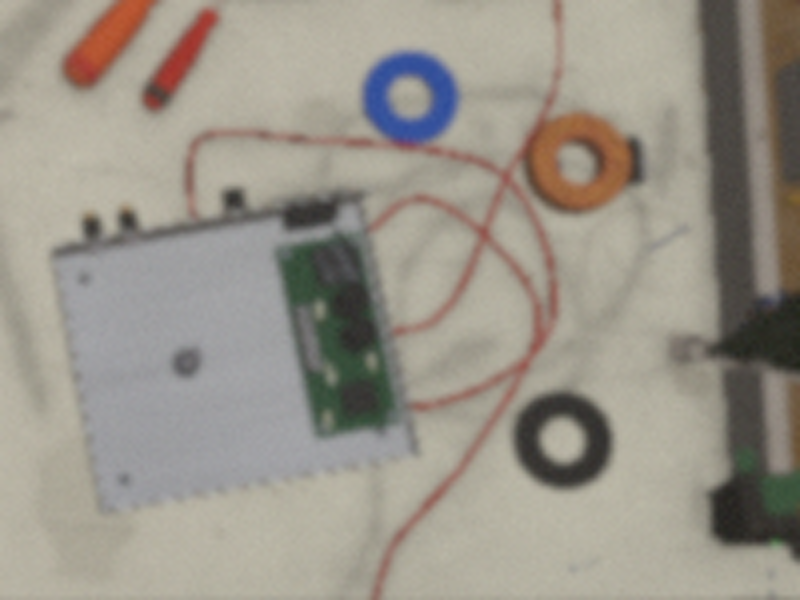

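The zoom shows the stud at (187,362). The toroid is at (580,162) with its tag block pointing right, so its yaw is about 0. The wide ring is at (563,440). The chassis is yawed about +0.19. Next I move above the wide ring with the fingers along the chassis x axis.

Request:
{"fn": "move_arm", "kwargs": {"plan": [{"dx":3.9,"dy":-3.1},{"dx":3.9,"dy":-3.1},{"dx":3.9,"dy":-3.1},{"dx":3.9,"dy":-3.1},{"dx":3.9,"dy":-3.1},{"dx":3.9,"dy":-3.1},{"spin":-0.144},{"spin":-0.144},{"spin":-0.144},{"spin":-0.144},{"spin":-0.144},{"spin":-0.144},{"spin":-0.144},{"spin":-0.144},{"spin":-0.144},{}]}}

```text
invalid input
```

```bash
cat >> h.py <<'E'
def togo(x,y,z,yaw=None):
    s=sense(); p=s['ee_pos']; w=s['tcp_rot'][2]; d=np.array([x,y])-p[:2]; a,b=np.cos(w),np.sin(w)
    return np.round([100*(d[0]*a+d[1]*b),100*(d[0]*b-d[1]*a),100*(p[2]-z),0 if yaw is None else w-yaw],3)
E
python3 - <<'E'
from h import *
c=snap('wrist','w1'); s=sense(); print(s['t'],s['ee_pos'],s['tcp_rot'],s['q']); print(ray(c,320,240), c['intrinsics'][0,0])
for P in [(.426,-.332,0),(.469,-.1,.06),(.597,-.35,.01)]: print(proj(c,P))
E
```

```text
0.15 [ 0.30009622 -0.60440815  0.40396476] [-3.14023354e+00  8.69240131e-05  4.60847638e-01] [ 1.00186577  0.47762508  0.02234406  1.55616307 -0.01150731  1.10929437
 -0.08310044]
(array([ 0.36536549, -0.57137812,  0.3715548 ]), array([-0.26181426, -0.1218154 , -0.95741767])) 422.2220002583179
[[  67.58437421 -116.63994582]]
[[-428.10911911 -519.2340238 ]]
[[ 167.49999841 -411.15169841]]
```

View pics/w1.png

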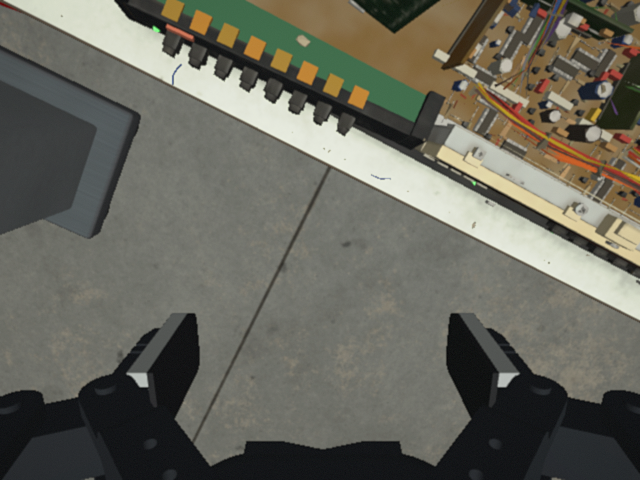

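The move was refused, so nothing moved. The wrist view only shows the fingers, with the bench edge and the open set at the top. I'll retry without the empty row.

Request:
{"fn": "move_arm", "kwargs": {"plan": [{"dx":3.9,"dy":-3.1,"dz":0,"spin":0,"hand":8.5},{"dx":3.9,"dy":-3.1,"dz":0,"spin":0,"hand":8.5},{"dx":3.9,"dy":-3.1,"dz":0,"spin":0,"hand":8.5},{"dx":3.9,"dy":-3.1,"dz":0,"spin":0,"hand":8.5},{"dx":3.9,"dy":-3.1,"dz":0,"spin":0,"hand":8.5},{"dx":3.9,"dy":-3.1,"dz":0,"spin":0,"hand":8.5},{"spin":-0.144},{"spin":-0.144},{"spin":-0.144},{"spin":-0.144},{"spin":-0.144},{"spin":-0.144},{"spin":-0.144},{"spin":-0.144},{"spin":-0.144},{"spin":0}]}}

```text
invalid input
```

Run:
```python
from h import *
c=snap('wrist','w2'); s=sense(); print(s['t'],s['ee_pos'],s['tcp_rot'],s['q']); print(ray(c,320,240))
for P in [(.426,-.332,0),(.469,-.1,.06),(.597,-.35,.01)]: print(proj(c,P))
```

```text
0.2 [ 0.30010093 -0.60446526  0.40410197] [-3.14050869e+00  9.10148616e-05  4.60857110e-01] [ 1.00189307  0.47753015  0.0223511   1.55598944 -0.01147717  1.10928911
 -0.08307263]
(array([ 0.36538858, -0.57142365,  0.37168472]), array([-0.2616927 , -0.12201715, -0.95742521]))
[[  67.45950602 -116.563844  ]]
[[-428.21141712 -519.08482842]]
[[ 167.33434504 -410.9138127 ]]
```

View pics/w2.png

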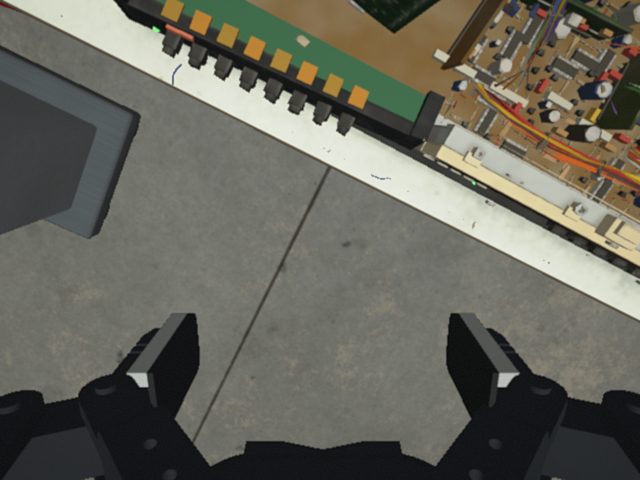

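Still refused, and the view is unchanged. I'll try giving every field in a single row.

Request:
{"fn": "move_arm", "kwargs": {"plan": [{"dx":3.9,"dy":-3.1,"dz":0,"spin":0,"hand":8.5}], "force": 40}}

```text
t: 0.3
ee_pos: [0.3167, -0.564, 0.404]
tcp_rot: [3.14, 0.004, 0.451]
force: [0.5, 0.0, -0.6]
finger_gap: 0.0853
grip_force: 0.0
```

Request:
{"fn": "move_arm", "kwargs": {"plan": [{"dx":3.9,"dy":-3.1,"dz":0,"spin":0,"hand":8.5},{"dx":3.9,"dy":-3.1,"dz":0,"spin":0,"hand":8.5},{"dx":3.9,"dy":-3.1,"dz":0,"spin":0,"hand":8.5},{"dx":3.9,"dy":-3.1,"dz":0,"spin":0,"hand":8.5},{"dx":3.9,"dy":-3.1,"dz":0,"spin":0,"hand":8.5},{"dx":0,"dy":0,"dz":0,"spin":-0.144,"hand":8.5},{"dx":0,"dy":0,"dz":0,"spin":-0.144,"hand":8.5},{"dx":0,"dy":0,"dz":0,"spin":-0.144,"hand":8.5},{"dx":0,"dy":0,"dz":0,"spin":-0.144,"hand":8.5},{"dx":0,"dy":0,"dz":0,"spin":-0.144,"hand":8.5},{"dx":0,"dy":0,"dz":0,"spin":-0.144,"hand":8.5},{"dx":0,"dy":0,"dz":0,"spin":-0.144,"hand":8.5},{"dx":0,"dy":0,"dz":0,"spin":-0.144,"hand":8.5},{"dx":0,"dy":0,"dz":0,"spin":-0.144,"hand":8.5},{"dx":0,"dy":0,"dz":0,"spin":0,"hand":8.5}]}}

```text
t: 1.8
ee_pos: [0.4269, -0.334, 0.4046]
tcp_rot: [-3.141, -0.0, 1.758]
force: [-0.3, -0.7, 0.9]
finger_gap: 0.0846
grip_force: 0.0
```

Every row needs all its fields. Now the wrist view from here.

Run:
```python
from h import *
c=snap('wrist','w3'); s=sense(); print(s['t'],s['q']); print(ray(c,320,240))
for P in [(.426,-.332,0),(.469,-.1,.06),(.597,-.35,.01)]: print(proj(c,P))
```

```text
1.85 [ 0.7970609   0.27726836 -0.2973388   1.85825828  0.09414009  1.01984122
  0.64373756]
(array([ 0.41302528, -0.26167652,  0.37233326]), array([ 0.04588929, -0.28327578, -0.95795788]))
[[322.87556735 197.11831119]]
[[ 463.70891188 -141.79804762]]
[[505.06212219 253.41277972]]
```

View pics/w3.png

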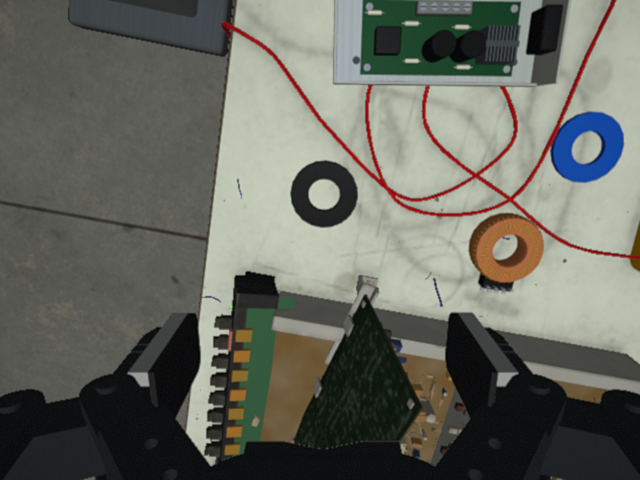

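The view shows the wide ring at (324,193), the toroid at (507,247) with its tag block at (497,283), and the blue decoy at (588,147). The chassis edge is level in the picture, so my yaw is right. Below the ring is a tall green card of the set, with its tip at (368,280).

```bash
cat >> h.py <<'E'
def mask(c,kind):
    im=c['img'].astype(int);h=cv2.cvtColor(c['img'],cv2.COLOR_RGB2HSV).astype(int)
    if kind=='black': return (im.max(2)<85)
    if kind=='copper': return (h[:,:,0]<20)&(h[:,:,1]>110)&(h[:,:,2]>70)
    if kind=='grey': return im.max(2)<kind
def fit(c,kind,u,v,r,z):
    "ellipse centre px of blob near (u,v), and circle fitted at plane z"
    m=(kind(c) if callable(kind) else mask(c,kind)).astype(np.uint8); r0=np.zeros_like(m); cv2.circle(r0,(int(u),int(v)),r,1,-1); m&=r0
    cs,_=cv2.findContours(m,cv2.RETR_EXTERNAL,cv2.CHAIN_APPROX_NONE); k=max(cs,key=lambda q:cv2.contourArea(cv2.convexHull(q)))
    h=cv2.convexHull(k)[:,0,:]; e=cv2.fitEllipse(h); P=np.array([atz(c,*p,z)[:2] for p in h])
    A=np.c_[2*P,np.ones(len(P))]; s=np.linalg.lstsq(A,(P**2).sum(1),rcond=None)[0]
    return np.round(e[0],1),s[:2].round(4),round(float(2*np.sqrt(s[2]+s[0]**2+s[1]**2)),4)
E
python3 - <<'E'
from h import *
c=ld('w3');T=ld('top')
a=fit(c,'black',324,193,42,.004); b=fit(T,'black',481,269,16,.004); print(a,b,tri([(c,*a[0]),(T,*b[0])]))
a=fit(c,'copper',507,247,45,.018); b=fit(T,'copper',485,200,18,.018); print(a,b,tri([(c,*a[0]),(T,*b[0])]))
print('card',tri([(c,368,279),(T,512.5,247)]))
E
```

```text
(array([323.7, 193.6]), array([ 0.4261, -0.3287]), 0.0584) (array([480.3, 269.5]), array([ 0.4249, -0.3301]), 0.0546) [ 0.42482488 -0.32612158  0.01541173]
(array([509.6, 242.7]), array([ 0.5939, -0.3392]), 0.0692) (array([484.2, 199.8]), array([ 0.5947, -0.3449]), 0.0615) [ 0.59028617 -0.33819297  0.02881089]
card [ 0.46371054 -0.36153033  0.11381596]
```

Run:
```python
from h import *
def cr(f,x,y,w):
    im=ld(f)['img'][y:y+w,x:x+w,::-1]; return cv2.resize(im,(390,390),interpolation=cv2.INTER_CUBIC)
cv2.imwrite('pics/cmp.png',np.hstack([cr('w3',290,260,130),cr('scene',395,90,90)]))
```

```text
(no output)
```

View pics/cmp.png

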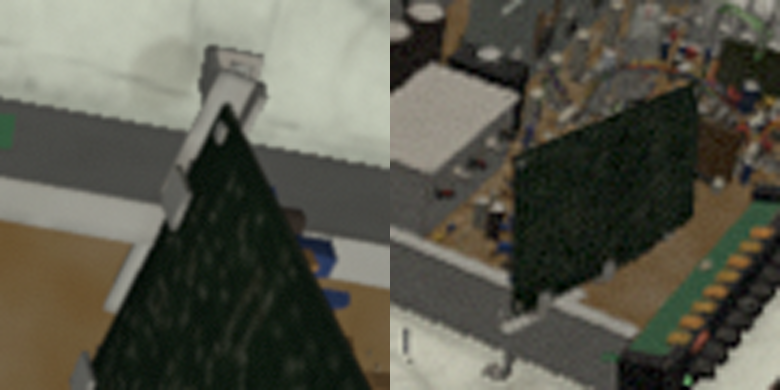

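The crops show a vertical card standing on the set. Its rail end sticks out over the table, at wrist (368,281) and at scene about (420,174).

Run:
```python
from h import *
c=ld('w3');S=ld('scene');T=ld('top')
print(tri([(c,370,278),(S,420,175)]),tri([(c,370,278),(S,421.5,166)]),tri([(T,512.5,247),(S,420,175)]),tri([(T,512.5,247),(S,421.5,166)]))
# card top-left/front corner
print('cardtop near corner',tri([(c,365,296),(S,424,127)]),'bottom',tri([(c,365,296),(S,424,160)]))
for z in (0,.04,.08,.11,.15): print(z,atz(c,365,296,z).round(3))
```

```text
[ 0.47769912 -0.39371856  0.01913384] [ 0.46961066 -0.37579272  0.06655125] [ 0.48008992 -0.41030954  0.00620979] [ 0.47310808 -0.38954751  0.05572702]
cardtop near corner [ 0.44706291 -0.31828807  0.23100985] bottom [ 0.4673911  -0.38402083  0.0828362 ]
0 [ 0.484 -0.419  0.   ]
0.04 [ 0.476 -0.402  0.04 ]
0.08 [ 0.468 -0.385  0.08 ]
0.11 [ 0.463 -0.372  0.11 ]
0.15 [ 0.455 -0.355  0.15 ]
```

The card's near edge is 62 mm from the ring along tool -x, so it clears the gripper body. I descend part way for a second wrist view to check height.

Request:
{"fn": "move_arm", "kwargs": {"plan": [{"dx":0.5,"dy":0,"dz":3.5,"spin":0,"hand":7.2},{"dx":0,"dy":0,"dz":3.5,"spin":0,"hand":7.2},{"dx":0,"dy":0,"dz":3.5,"spin":0,"hand":7.2},{"dx":0,"dy":0,"dz":0,"spin":0,"hand":7.2},{"dx":0,"dy":0,"dz":0,"spin":0,"hand":7.2}]}}

```text
t: 2.35
ee_pos: [0.4263, -0.3291, 0.3001]
tcp_rot: [-3.141, -0.001, 1.755]
force: [0.7, -0.7, 0.6]
finger_gap: 0.072
grip_force: 0.0
```

Run:
```python
from h import *
a=ld('w3');b=snap('wrist','w4')
p=proj(b,(.4255,-.3287,.004))[0]; fb=fit(b,'black',*p,55,.004); fa=fit(a,'black',324,193,42,.004)
print(p,fa,fb,tri([(a,*fa[0]),(b,*fb[0])])); s=sense(); print(s['ee_pos'],s['finger_gap'])
print(togo(*fb[1],.1695))
```

```text
[322.56609518 231.51451416] (array([323.7, 193.6]), array([ 0.4261, -0.3287]), 0.0584) (array([324.2, 230.4]), array([ 0.4266, -0.3287]), 0.0591) [ 0.42627806 -0.32832002  0.00211178]
[ 0.42678093 -0.32934771  0.30110839] 0.07201915991372143
[ 6.7000e-02 -6.0000e-03  1.3161e+01  0.0000e+00]
```

Request:
{"fn": "move_arm", "kwargs": {"plan": [{"dx":0.1,"dy":0,"dz":4,"spin":0,"hand":7.2},{"dx":0,"dy":0,"dz":4,"spin":0,"hand":7.2},{"dx":0,"dy":0,"dz":3,"spin":0,"hand":7.2},{"dx":0,"dy":0,"dz":2.1,"spin":0,"hand":7.2},{"dx":0,"dy":0,"dz":0,"spin":0,"hand":7.2},{"dx":0,"dy":0,"dz":0,"spin":0,"hand":5},{"dx":0,"dy":0,"dz":0,"spin":0,"hand":5},{"dx":0,"dy":0,"dz":0,"spin":0,"hand":5},{"dx":0,"dy":0,"dz":0,"spin":0,"hand":5}], "force": 30}}

```text
t: 3.3
ee_pos: [0.427, -0.3288, 0.1709]
tcp_rot: [3.139, 0.003, 1.756]
force: [-0.2, 0.7, 8.2]
finger_gap: 0.0573
grip_force: 32.9
```

Request:
{"fn": "move_arm", "kwargs": {"plan": [{"dx":0,"dy":0,"dz":-2,"spin":0,"hand":5},{"dx":0,"dy":0,"dz":-4,"spin":0,"hand":5},{"dx":0,"dy":0,"dz":-4,"spin":0,"hand":5},{"dx":0,"dy":0,"dz":-4,"spin":0,"hand":5},{"dx":4,"dy":1,"dz":0,"spin":0,"hand":5},{"dx":4,"dy":1,"dz":0,"spin":0,"hand":5},{"dx":4,"dy":1,"dz":0,"spin":0,"hand":5},{"dx":0,"dy":0,"dz":0,"spin":0,"hand":5},{"dx":0,"dy":0,"dz":0,"spin":0,"hand":5}]}}

```text
t: 4.2
ee_pos: [0.4335, -0.2039, 0.3097]
tcp_rot: [3.14, 0.001, 1.759]
force: [0.2, -0.5, -1.2]
finger_gap: 0.0569
grip_force: 32.3
```

Run:
```python
from h import *
c=snap('wrist','w5'); s=sense(); print(s['t'],s['ee_pos'],s['tcp_rot']); print(proj(c,[(.469,-.1,.06),(.469,-.1,.014)]))
g=s['ee_pos']-[0,0,.16]; print(proj(c,g))
```

```text
4.25 [ 0.43332987 -0.20505522  0.30951198] [3.14056695e+00 1.41453547e-03 1.75679720e+00]
[[436.6678706   65.04281113]
 [416.24692184  73.59260795]]
[[321.87026245 341.48656041]]
```

View pics/w5.png

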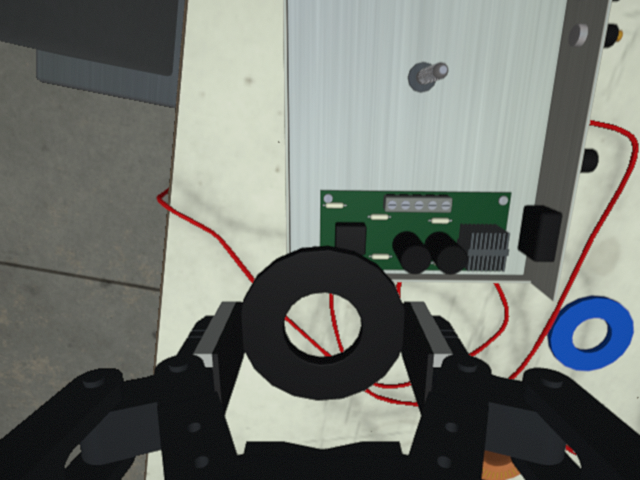

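The ring is held centred at (323,323). The stud tip is at (441,70) and its washer at (421,78), and the board is on the tool -x side as expected.

Run:
```python
from h import *
c=ld('w5');T=ld('top');s=sense()
print('foot',atz(c,421,77.5,.0165),'tip',atz(c,441,69.5,.059), 'tri',tri([(c,441,69.5),(T,387,250.5)]))
f=fit(c,'black',323,323,82,s['ee_pos'][2]-.163); print('ring in hand',f, s['ee_pos'])
```

```text
foot [ 0.4717577  -0.10183079  0.0165    ] tip [ 0.4718019  -0.10139079  0.059     ] tri [ 0.46920469 -0.09986442  0.0569567 ]
ring in hand (array([323.2, 321.5]), array([ 0.4331, -0.2008]), 0.0584) [ 0.43332987 -0.20505522  0.30951198]
```

Request:
{"fn": "move_arm", "kwargs": {"plan": [{"dx":3.1,"dy":1.9,"dz":0,"spin":0,"hand":5},{"dx":3.1,"dy":1.9,"dz":0,"spin":0,"hand":5},{"dx":3.1,"dy":1.9,"dz":0,"spin":0,"hand":5},{"dx":0,"dy":0,"dz":2,"spin":0,"hand":5},{"dx":0,"dy":0,"dz":3,"spin":0,"hand":5},{"dx":0,"dy":0,"dz":0,"spin":0,"hand":5},{"dx":0,"dy":0,"dz":0,"spin":0,"hand":5}]}}

```text
t: 4.95
ee_pos: [0.4721, -0.1039, 0.2588]
tcp_rot: [-3.14, -0.0, 1.755]
force: [-0.1, 0.3, -0.0]
finger_gap: 0.0573
grip_force: 32.5
```

Run:
```python
from h import *
c=snap('wrist','w6'); s=sense(); print(s['ee_pos'],s['tcp_rot']); print(proj(c,[(.4718,-.1016,.059)]),togo(.4718,-.1016,.187,1.756))
```

```text
[ 0.4724466  -0.10371373  0.25949995] [3.14103478e+00 4.39955871e-04 1.75482047e+00]
[[324.32159113 287.36661871]] [ 2.20e-01 -2.50e-02  7.25e+00 -1.00e-03]
```

View pics/w6.png

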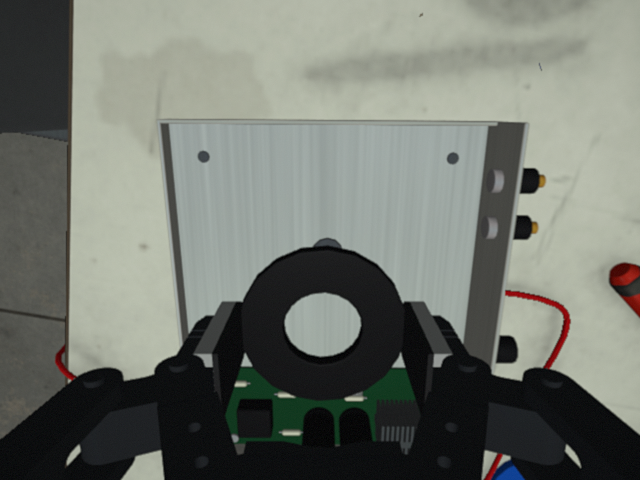

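The washer shows just past the ring rim at (327,240). That is laterally aligned and where my estimate puts it. I lower and release.

Request:
{"fn": "move_arm", "kwargs": {"plan": [{"dx":0.1,"dy":0,"dz":2.5,"spin":0,"hand":5},{"dx":0,"dy":0,"dz":2.5,"spin":0,"hand":5},{"dx":0,"dy":0,"dz":1.5,"spin":0,"hand":5},{"dx":0,"dy":0,"dz":0.6,"spin":0,"hand":5},{"dx":0,"dy":0,"dz":0,"spin":0,"hand":5},{"dx":0,"dy":0,"dz":0,"spin":0,"hand":7.2},{"dx":0,"dy":0,"dz":0,"spin":0,"hand":7.2},{"dx":0,"dy":0,"dz":0,"spin":0,"hand":7.2},{"dx":0,"dy":0,"dz":0,"spin":0,"hand":7.2},{"dx":0,"dy":0,"dz":0,"spin":0,"hand":7.2}]}}

```text
t: 6.0
ee_pos: [0.4719, -0.1017, 0.188]
tcp_rot: [3.141, 0.0, 1.757]
force: [-0.2, 0.6, 0.2]
finger_gap: 0.0717
grip_force: 0.0
```

Request:
{"fn": "move_arm", "kwargs": {"plan": [{"dx":0,"dy":0,"dz":-4,"spin":0,"hand":8},{"dx":0,"dy":0,"dz":-4,"spin":0,"hand":8},{"dx":0,"dy":0,"dz":-4,"spin":0,"hand":8},{"dx":0,"dy":0,"dz":-4,"spin":0,"hand":8},{"dx":0,"dy":0,"dz":0,"spin":0,"hand":8}]}}

```text
t: 6.5
ee_pos: [0.4736, -0.1016, 0.3529]
tcp_rot: [3.133, 0.004, 1.757]
force: [0.5, -0.7, 0.3]
finger_gap: 0.0797
grip_force: 0.0
```

Run:
```python
from h import *
c=snap('wrist','w7'); s=sense(); p=proj(c,(.4718,-.1016,.018))[0]
print(s['t'],s['ee_pos'],p,fit(c,'black',*p,60,.018),'tip proj',proj(c,(.4718,-.1016,.06)))
```

```text
6.55 [ 0.47270326 -0.10169429  0.35034843] [316.85234594 215.7125221 ] (array([316.4, 214.4]), array([ 0.4715, -0.1015]), 0.059) tip proj [[316.48811746 231.17488109]]
```

Request:
{"fn": "move_arm", "kwargs": {"plan": [{"dx":-3.8,"dy":1.1,"dz":0,"spin":0,"hand":8},{"dx":-3.8,"dy":1.1,"dz":0,"spin":0,"hand":8},{"dx":-3.8,"dy":1.1,"dz":0,"spin":0,"hand":8},{"dx":-3.8,"dy":1.1,"dz":0,"spin":0,"hand":8},{"dx":-3.8,"dy":1.1,"dz":0,"spin":0,"hand":8},{"dx":-3.8,"dy":1.1,"dz":0,"spin":0,"hand":8},{"dx":-3.5,"dy":1.0,"dz":0,"spin":0,"hand":8},{"dx":0,"dy":0,"dz":0,"spin":0.1,"hand":8},{"dx":0,"dy":0,"dz":0,"spin":0.09,"hand":8},{"dx":0,"dy":0,"dz":0,"spin":0,"hand":8},{"dx":0,"dy":0,"dz":0,"spin":0,"hand":8}]}}

```text
t: 7.65
ee_pos: [0.595, -0.3456, 0.3464]
tcp_rot: [-3.14, -0.001, 1.57]
force: [-0.6, 0.4, 0.2]
finger_gap: 0.0802
grip_force: 0.0
```

Run:
```python
from h import *
c=snap('wrist','w8'); s=sense(); p=proj(c,(.594,-.342,.018))[0]; print(s['ee_pos'],s['tcp_rot'],p,fit(c,'copper',*p,62,.018))
im=cv2.cvtColor(np.hstack([ld('w7')['img'][60:480,100:540],c['img'][60:480,100:540]]),cv2.COLOR_RGB2BGR); cv2.imwrite('pics/c78.png',cv2.resize(im,(800,382)))
```

```text
[ 0.5950592 -0.3456606  0.3468041] [-3.14027806e+00 -5.08941638e-04  1.56945222e+00] [322.92349451 215.1726041 ] (array([324.3, 203.8]), array([ 0.5954, -0.3344]), 0.0772)
```

View pics/c78.png

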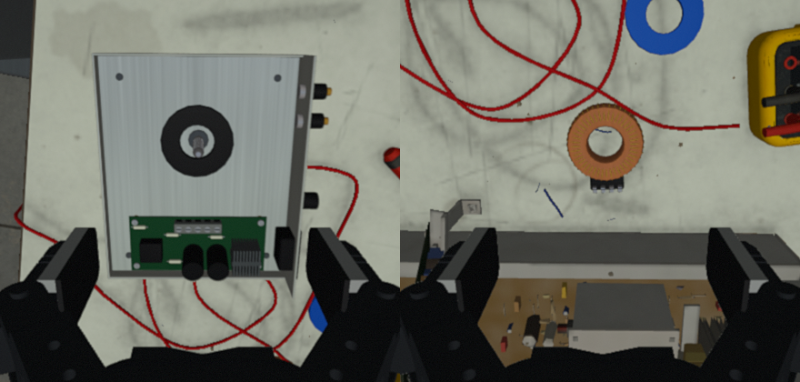

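The left half shows the wide ring centred round the stud, with a fitted error under 1 mm. The right half shows the toroid at about (605,142) with its tag block straight below at (606,184), so it is aligned with the tool. The fit picked up the red wire, so I tighten the mask.

```bash
cat >> h.py <<'E'
def copper(c):
    h=cv2.cvtColor(c['img'],cv2.COLOR_RGB2HSV).astype(int); m=((h[:,:,0]>5)&(h[:,:,0]<20)&(h[:,:,1]>100)&(h[:,:,2]>60)).astype(np.uint8)
    return cv2.morphologyEx(m,cv2.MORPH_OPEN,np.ones((5,5),np.uint8))
E
python3 - <<'E'
from h import *
a=ld('w8');b=ld('w3')
fa=fit(a,copper,325,216,52,.016);fb=fit(b,copper,509,246,48,.016);print(fa,fb,tri([(a,*fa[0]),(b,*fb[0])]))
h=a['img'].max(2)<60; ys,xs=np.nonzero(h[235:280,290:365]); print('tag px',xs.mean()+290,ys.mean()+235,atz(a,xs.mean()+290,ys.mean()+235,.017))
print(togo(*fa[1],.172))
E
```

```text
(array([325.4, 215.9]), array([ 0.5958, -0.3439]), 0.0617) (array([506. , 247.5]), array([ 0.5933, -0.3437]), 0.0645) [ 0.59580773 -0.34431944  0.01057235]
tag px 327.609375 261.440625 [ 0.59748031 -0.37764122  0.017     ]
[ 0.176  0.074 17.48   0.   ]
```

Request:
{"fn": "move_arm", "kwargs": {"plan": [{"dx":0.2,"dy":0.1,"dz":4,"spin":0,"hand":8},{"dx":0,"dy":0,"dz":4,"spin":0,"hand":8},{"dx":0,"dy":0,"dz":4,"spin":0,"hand":8},{"dx":0,"dy":0,"dz":3.4,"spin":0,"hand":8},{"dx":0,"dy":0,"dz":2,"spin":0,"hand":8},{"dx":0,"dy":0,"dz":0,"spin":0,"hand":8},{"dx":0,"dy":0,"dz":0,"spin":0,"hand":5},{"dx":0,"dy":0,"dz":0,"spin":0,"hand":5},{"dx":0,"dy":0,"dz":0,"spin":0,"hand":5},{"dx":0,"dy":0,"dz":0,"spin":0,"hand":5},{"dx":0,"dy":0,"dz":0,"spin":0,"hand":5}], "force": 50}}

```text
t: 8.8
ee_pos: [0.5969, -0.3444, 0.1755]
tcp_rot: [3.139, 0.001, 1.567]
force: [-0.7, 0.1, 6.4]
finger_gap: 0.0594
grip_force: 55.6
```

Request:
{"fn": "move_arm", "kwargs": {"plan": [{"dx":0,"dy":0,"dz":-1,"spin":0,"hand":5},{"dx":0,"dy":0,"dz":-3,"spin":0,"hand":5},{"dx":0,"dy":0,"dz":-4,"spin":0,"hand":5},{"dx":0,"dy":0,"dz":-4,"spin":0,"hand":5},{"dx":0,"dy":0,"dz":0,"spin":0,"hand":5},{"dx":0,"dy":0,"dz":0,"spin":0,"hand":5}]}}

```text
t: 9.4
ee_pos: [0.596, -0.3441, 0.2946]
tcp_rot: [3.141, 0.001, 1.567]
force: [-0.0, 0.5, -4.6]
finger_gap: 0.0594
grip_force: 55.7
```

Run:
```python
from h import *
c=snap('wrist','w9'); s=sense(); print(s['ee_pos'],s['tcp_rot'],s['q'].round(2)); z=s['ee_pos'][2]-.1755
f=fit(c,copper,*proj(c,(*s['ee_pos'][:2],z+.018))[0],110,z+.018); print(f); print(togo(.4718,-.1016,.29,1.757))
```

```text
[ 0.59537581 -0.34383519  0.29275847] [-3.13963845e+00 -7.10658421e-04  1.56674113e+00] [ 0.6   0.62 -0.25  1.6   0.18  0.95  0.29]
(array([322.5, 332.4]), array([ 0.5957, -0.3433]), 0.0637)
[ 24.173 -12.456   0.276  -0.19 ]
```

Request:
{"fn": "move_arm", "kwargs": {"plan": [{"dx":4,"dy":-2.1,"dz":0,"spin":0,"hand":5},{"dx":4,"dy":-2.1,"dz":0,"spin":0,"hand":5},{"dx":4,"dy":-2.1,"dz":0,"spin":0,"hand":5},{"dx":4,"dy":-2.1,"dz":0,"spin":0,"hand":5},{"dx":4,"dy":-2.1,"dz":0,"spin":0,"hand":5},{"dx":4.1,"dy":-2,"dz":0,"spin":0,"hand":5},{"dx":0,"dy":0,"dz":0,"spin":-0.1,"hand":5},{"dx":0,"dy":0,"dz":0,"spin":-0.09,"hand":5},{"dx":0,"dy":0,"dz":2,"spin":0,"hand":5},{"dx":0,"dy":0,"dz":2,"spin":0,"hand":5},{"dx":0,"dy":0,"dz":0,"spin":0,"hand":5},{"dx":0,"dy":0,"dz":0,"spin":0,"hand":5}]}}

```text
t: 10.65
ee_pos: [0.4714, -0.1025, 0.2527]
tcp_rot: [-3.138, -0.001, 1.757]
force: [-0.5, -0.5, -3.3]
finger_gap: 0.0591
grip_force: 56.0
```

Run:
```python
from h import *
print(sense()['ee_pos'],sense()['force'],togo(.4718,-.1018,.1965,1.757))
```

```text
[ 0.47143548 -0.1024755   0.25271332] [-0.48167021 -0.50291859 -3.34664501] [ 0.06   0.048  5.621 -0.   ]
```

Request:
{"fn": "move_arm", "kwargs": {"plan": [{"dx":0.1,"dy":0,"dz":2,"spin":0,"hand":5},{"dx":0,"dy":0,"dz":2,"spin":0,"hand":5},{"dx":0,"dy":0,"dz":1,"spin":0,"hand":5},{"dx":0,"dy":0,"dz":0.6,"spin":0,"hand":5},{"dx":0,"dy":0,"dz":0,"spin":0,"hand":5},{"dx":0,"dy":0,"dz":0,"spin":0,"hand":5}]}}

```text
t: 11.25
ee_pos: [0.4724, -0.1016, 0.1983]
tcp_rot: [3.141, 0.0, 1.757]
force: [0.5, -0.9, -3.5]
finger_gap: 0.0595
grip_force: 56.0
```

Request:
{"fn": "move_arm", "kwargs": {"plan": [{"dx":0,"dy":0,"dz":0.15,"spin":0,"hand":5},{"dx":0,"dy":0,"dz":0.1,"spin":0,"hand":5},{"dx":0,"dy":0,"dz":0,"spin":0,"hand":5}]}}

```text
t: 11.55
ee_pos: [0.4722, -0.1017, 0.1955]
tcp_rot: [3.141, 0.0, 1.757]
force: [0.3, -0.1, -4.0]
finger_gap: 0.0592
grip_force: 56.2
```

Request:
{"fn": "move_arm", "kwargs": {"plan": [{"dx":0,"dy":0,"dz":0.1,"spin":0,"hand":5},{"dx":0,"dy":0,"dz":0.1,"spin":0,"hand":5},{"dx":0,"dy":0,"dz":0,"spin":0,"hand":5}]}}

```text
t: 11.85
ee_pos: [0.4722, -0.1015, 0.1953]
tcp_rot: [3.141, 0.001, 1.757]
force: [-7.4, 0.9, 25.2]
finger_gap: 0.0596
grip_force: 59.2
```

Contact at z 0.195, as expected. I release and lift away toward the narrow ring.

Request:
{"fn": "move_arm", "kwargs": {"plan": [{"dx":0,"dy":0,"dz":-0.1,"spin":0,"hand":5},{"dx":0,"dy":0,"dz":-0.05,"spin":0,"hand":7},{"dx":0,"dy":0,"dz":0,"spin":0,"hand":7.4},{"dx":0,"dy":0,"dz":0,"spin":0,"hand":7.4},{"dx":0,"dy":0,"dz":0,"spin":0,"hand":7.4},{"dx":0,"dy":0,"dz":0,"spin":0,"hand":7.4},{"dx":0,"dy":0,"dz":-3,"spin":0,"hand":7.4},{"dx":0,"dy":0,"dz":-4,"spin":0,"hand":7.4},{"dx":0,"dy":0,"dz":-4,"spin":0,"hand":7.4},{"dx":0,"dy":0,"dz":-4,"spin":0,"hand":7.4},{"dx":0,"dy":0,"dz":0,"spin":0,"hand":7.4}]}}

```text
t: 12.95
ee_pos: [0.4738, -0.1016, 0.3497]
tcp_rot: [3.133, 0.004, 1.757]
force: [1.3, -0.1, 0.4]
finger_gap: 0.0737
grip_force: 0.0
```

Run:
```python
from h import *
c=snap('wrist','w10'); s=sense(); print(s['ee_pos']); P=proj(c,(.4718,-.1016,.038))[0]
print(fit(c,copper,*P,60,.038),'tip',proj(c,(.4718,-.1016,.06))); print(togo(.4495,.108,.3))
```

```text
[ 0.4728697  -0.10167837  0.34721741]
(array([315.6, 220.6]), array([ 0.4711, -0.1005]), 0.061) tip [[316.21462857 232.56913071]]
[21.039  1.573  4.722  0.   ]
```

Request:
{"fn": "move_arm", "kwargs": {"plan": [{"dx":4.2,"dy":0.3,"dz":0,"spin":0,"hand":6},{"dx":4.2,"dy":0.3,"dz":0,"spin":0,"hand":6},{"dx":4.2,"dy":0.3,"dz":0,"spin":0,"hand":6},{"dx":4.2,"dy":0.3,"dz":0,"spin":0,"hand":6},{"dx":4.2,"dy":0.3,"dz":0,"spin":0,"hand":6},{"dx":0,"dy":0,"dz":2,"spin":0,"hand":6},{"dx":0,"dy":0,"dz":0,"spin":0,"hand":6},{"dx":0,"dy":0,"dz":0,"spin":0,"hand":6}]}}

```text
t: 13.8
ee_pos: [0.4475, 0.1068, 0.3237]
tcp_rot: [-3.139, 0.0, 1.756]
force: [0.2, -0.9, 0.2]
finger_gap: 0.0602
grip_force: 0.0
```

Run:
```python
from h import *
c=snap('wrist','w11'); s=sense(); print(s['ee_pos'],s['q'].round(2)); P=proj(c,(.4495,.108,.004))[0]
f=fit(c,'black',*P,45,.004); print(P,f,togo(*f[1],.174))
cv2.imwrite('pics/c1011.png',cv2.resize(cv2.cvtColor(np.hstack([ld('w10')['img'][60:480,100:540],c['img'][60:480,100:540]]),cv2.COLOR_RGB2BGR),(800,382)))
```

```text
[0.44790018 0.10657152 0.32428083] [ 0.09  0.27 -0.52  2.1   0.19  0.81 -0.36]
[327.93557398 221.64631777] (array([330.8, 218.1]), array([0.4511, 0.1105]), 0.0433) [ 0.327  0.387 15.028  0.   ]
```

View pics/c1011.png

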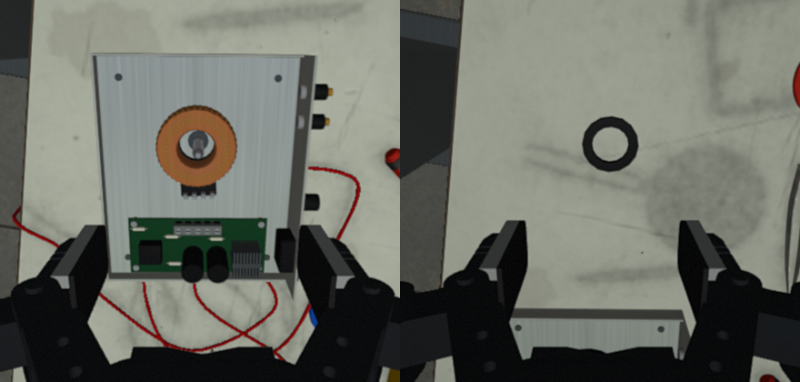

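The left half shows the toroid on the stud with its tag block towards the board. The right half shows the narrow ring at (610,144). I descend part way and refine.

Request:
{"fn": "move_arm", "kwargs": {"plan": [{"dx":0.3,"dy":0.3,"dz":4,"spin":0,"hand":5.8},{"dx":0,"dy":0,"dz":4,"spin":0,"hand":5.8},{"dx":0,"dy":0,"dz":0,"spin":0,"hand":5.8},{"dx":0,"dy":0,"dz":0,"spin":0,"hand":5.8}]}}

```text
t: 14.25
ee_pos: [0.4505, 0.1104, 0.2452]
tcp_rot: [-3.14, 0.0, 1.756]
force: [0.6, 0.7, 1.4]
finger_gap: 0.0578
grip_force: 0.0
```

Run:
```python
from h import *
c=snap('wrist','w12'); s=sense(); print(s['ee_pos'],s['tcp_rot']); P=proj(c,(.4511,.1105,.004))[0]
f=fit(c,'black',*P,52,.004); a=ld('w11'); fa=fit(a,'black',330,218,45,.004);print(P,f,tri([(a,*fa[0]),(c,*f[0])]),togo(*f[1],.1755))
```

```text
[0.45101984 0.11079902 0.246131  ] [3.14016078e+00 2.22129273e-05 1.75563568e+00]
[325.14059504 260.16342492] (array([325.7, 258.6]), array([0.4513, 0.1108]), 0.0438) [ 0.45141749  0.10975533 -0.00080025] [-5.000e-03  2.800e-02  7.063e+00  0.000e+00]
```

Request:
{"fn": "move_arm", "kwargs": {"plan": [{"dx":0,"dy":0,"dz":3,"spin":0,"hand":5.8},{"dx":0,"dy":0,"dz":2.5,"spin":0,"hand":5.8},{"dx":0,"dy":0,"dz":1.5,"spin":0,"hand":5.8},{"dx":0,"dy":0,"dz":0,"spin":0,"hand":5.8},{"dx":0,"dy":0,"dz":0,"spin":0,"hand":3.5},{"dx":0,"dy":0,"dz":0,"spin":0,"hand":3.5},{"dx":0,"dy":0,"dz":0,"spin":0,"hand":3.5},{"dx":0,"dy":0,"dz":0,"spin":0,"hand":3.5}], "force": 25}}

```text
t: 15.1
ee_pos: [0.4508, 0.1112, 0.1779]
tcp_rot: [3.139, 0.002, 1.756]
force: [-15.2, -5.6, 33.6]
finger_gap: 0.0355
grip_force: 33.3
```

Request:
{"fn": "move_arm", "kwargs": {"plan": [{"dx":0,"dy":0,"dz":-0.3,"spin":0,"hand":3.5},{"dx":0,"dy":0,"dz":-0.3,"spin":0,"hand":3.5},{"dx":0,"dy":0,"dz":0,"spin":0,"hand":3.5}]}}

```text
t: 15.4
ee_pos: [0.451, 0.1111, 0.1822]
tcp_rot: [3.139, -0.0, 1.756]
force: [0.3, -0.9, -0.6]
finger_gap: 0.0351
grip_force: 0.0
```

Run:
```python
from h import *
c=snap('wrist','w13'); s=sense(); print(s['ee_pos'],s['finger_gap'],s['grip_force'],s['force'])
```

```text
[0.45084646 0.11107352 0.18165938] 0.03506508445649043 0.0 [ 0.07421952 -0.67254855  0.25848132]
```

View pics/w13.png

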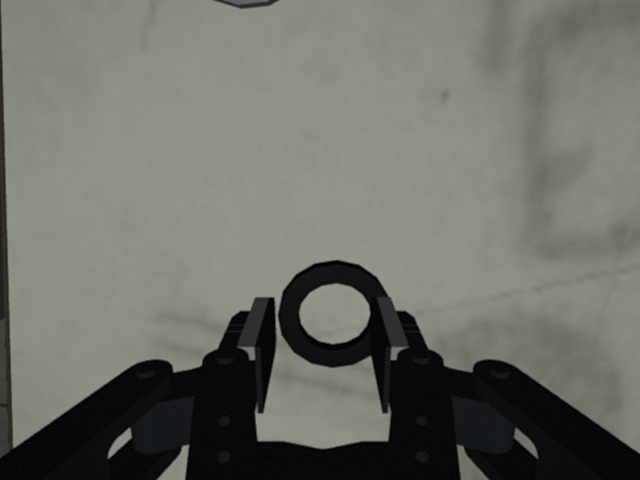

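The picture shows that the fingertips rode over the ring. It is still flat at (332,313), shifted slightly to the right between the fingers. I was a few mm too high, so I reopen, re-measure and go lower.

Request:
{"fn": "move_arm", "kwargs": {"plan": [{"dx":0,"dy":0,"dz":-3,"spin":0,"hand":5.6},{"dx":0,"dy":0,"dz":-3.5,"spin":0,"hand":5.6},{"dx":0,"dy":0,"dz":0,"spin":0,"hand":5.6},{"dx":0,"dy":0,"dz":0,"spin":0,"hand":5.6}]}}

```text
t: 15.85
ee_pos: [0.4506, 0.1109, 0.2464]
tcp_rot: [3.14, 0.0, 1.756]
force: [1.0, -0.3, -0.7]
finger_gap: 0.0555
grip_force: 0.0
```

Run:
```python
from h import *
c=snap('wrist','w14'); s=sense(); print(s['ee_pos'],s['tcp_rot']); P=proj(c,(.453,.111,.004))[0]
f=fit(c,'black',*P,52,.004); print(P,f,togo(*f[1],.1715))
```

```text
[0.45019358 0.11077825 0.24554379] [3.14151616e+00 2.48200186e-04 1.75637522e+00]
[326.96586638 260.08504167] (array([331.6, 258.8]), array([0.4554, 0.1115]), 0.0437) [-0.025  0.525  7.404  0.   ]
```

Request:
{"fn": "move_arm", "kwargs": {"plan": [{"dx":0,"dy":0.5,"dz":2.5,"spin":0,"hand":5.6},{"dx":0,"dy":0,"dz":2.5,"spin":0,"hand":5.6},{"dx":0,"dy":0,"dz":1.4,"spin":0,"hand":5.6},{"dx":0,"dy":0,"dz":0.9,"spin":0,"hand":5.6},{"dx":0,"dy":0,"dz":0,"spin":0,"hand":5.6},{"dx":0,"dy":0,"dz":0,"spin":0,"hand":4.8},{"dx":0,"dy":0,"dz":0,"spin":0,"hand":4.8},{"dx":0,"dy":0,"dz":0,"spin":0,"hand":4.8}]}}

```text
t: 16.7
ee_pos: [0.4555, 0.112, 0.1734]
tcp_rot: [3.14, -0.0, 1.757]
force: [0.7, -0.1, -0.7]
finger_gap: 0.048
grip_force: 0.0
```

Request:
{"fn": "move_arm", "kwargs": {"plan": [{"dx":0,"dy":0,"dz":0.2,"spin":0,"hand":4.8},{"dx":0,"dy":0,"dz":0,"spin":0,"hand":4.8},{"dx":0,"dy":0,"dz":0,"spin":0,"hand":3.9},{"dx":0,"dy":0,"dz":0,"spin":0,"hand":3.9},{"dx":0,"dy":0,"dz":0,"spin":0,"hand":3.9}]}}

```text
t: 17.2
ee_pos: [0.4556, 0.1121, 0.1717]
tcp_rot: [3.14, 0.0, 1.757]
force: [-2.3, -1.6, 12.1]
finger_gap: 0.0426
grip_force: 26.9
```

Request:
{"fn": "move_arm", "kwargs": {"plan": [{"dx":0,"dy":0,"dz":-1,"spin":0,"hand":3.9},{"dx":0,"dy":0,"dz":-4,"spin":0,"hand":3.9},{"dx":0,"dy":0,"dz":-4,"spin":0,"hand":3.9},{"dx":0,"dy":0,"dz":-3.5,"spin":0,"hand":3.9},{"dx":0,"dy":0,"dz":0,"spin":0,"hand":3.9},{"dx":0,"dy":0,"dz":0,"spin":0,"hand":3.9}]}}

```text
t: 17.8
ee_pos: [0.4553, 0.1118, 0.2966]
tcp_rot: [3.139, 0.0, 1.756]
force: [0.5, -0.7, 0.1]
finger_gap: 0.0423
grip_force: 25.6
```

Run:
```python
from h import *
c=snap('wrist','w15'); s=sense(); z=s['ee_pos'][2]-.1717; print(s['ee_pos'],s['finger_gap'],s['grip_force'])
P=proj(c,(*s['ee_pos'][:2],z+.004))[0]; m=c['img'].max(2)
f=fit(c,lambda c:mask(c,'black'),*P,54,z+.004); print(P,f)
# hole: bright blob inside
b=((c['img'].max(2)>110).astype(np.uint8)); n,l,st,ce=cv2.connectedComponentsWithStats(b); k=l[int(P[1]),int(P[0])]; print(st[k],ce[k],atz(c,*ce[k],z+.004)); print(togo(.4718,-.1016,.29,1.757))
```

```text
[0.45487519 0.11162759 0.29558351] 0.04247985119330112 25.617580502294004
[321.40302887 327.3258785 ] (array([321., 327.]), array([0.4549, 0.1109]), 0.0411)
[ 285  296   75   62 3618] [322.197623   326.32421227] [0.4550821  0.11207445 0.12788351]
[-2.1269e+01 -2.2720e+00  5.5800e-01 -1.0000e-03]
```

Request:
{"fn": "move_arm", "kwargs": {"plan": [{"dx":-4.2,"dy":-0.5,"dz":0,"spin":0,"hand":3.9},{"dx":-4.2,"dy":-0.5,"dz":0,"spin":0,"hand":3.9},{"dx":-4.2,"dy":-0.5,"dz":0,"spin":0,"hand":3.9},{"dx":-4.2,"dy":-0.4,"dz":0,"spin":0,"hand":3.9},{"dx":-4.4,"dy":-0.4,"dz":0,"spin":0,"hand":3.9},{"dx":0,"dy":0,"dz":2,"spin":0,"hand":3.9},{"dx":0,"dy":0,"dz":2,"spin":0,"hand":3.9},{"dx":0,"dy":0,"dz":0,"spin":0,"hand":3.9},{"dx":0,"dy":0,"dz":0,"spin":0,"hand":3.9}]}}

```text
t: 18.75
ee_pos: [0.4713, -0.1002, 0.2548]
tcp_rot: [-3.139, -0.001, 1.758]
force: [-1.4, 1.0, 0.2]
finger_gap: 0.0424
grip_force: 25.6
```

Run:
```python
from h import *
print(sense()['ee_pos'],togo(.4718,-.1016,.2145,1.757))
```

```text
[ 0.47133981 -0.10021258  0.25482776] [-1.450e-01  1.900e-02  4.033e+00  1.000e-03]
```

Request:
{"fn": "move_arm", "kwargs": {"plan": [{"dx":-0.15,"dy":0,"dz":0,"spin":0,"hand":3.9},{"dx":0,"dy":0,"dz":1.5,"spin":0,"hand":3.9},{"dx":0,"dy":0,"dz":1.5,"spin":0,"hand":3.9},{"dx":0,"dy":0,"dz":0.9,"spin":0,"hand":3.9},{"dx":0,"dy":0,"dz":0,"spin":0,"hand":3.9},{"dx":0,"dy":0,"dz":0,"spin":0,"hand":3.9}]}}

```text
t: 19.35
ee_pos: [0.4724, -0.102, 0.2172]
tcp_rot: [3.141, 0.0, 1.757]
force: [-0.2, -0.0, 0.2]
finger_gap: 0.042
grip_force: 25.6
```

Request:
{"fn": "move_arm", "kwargs": {"plan": [{"dx":0,"dy":0,"dz":0.15,"spin":0,"hand":3.9},{"dx":0,"dy":0,"dz":0.1,"spin":0,"hand":3.9},{"dx":0,"dy":0,"dz":0,"spin":0,"hand":3.9}]}}

```text
t: 19.65
ee_pos: [0.4721, -0.1021, 0.2144]
tcp_rot: [3.141, 0.0, 1.757]
force: [-0.5, -0.3, -0.7]
finger_gap: 0.0427
grip_force: 25.6
```

About 1 mm above its seat. I release, lift and check.

Request:
{"fn": "move_arm", "kwargs": {"plan": [{"dx":0,"dy":0,"dz":0,"spin":0,"hand":5.6},{"dx":0,"dy":0,"dz":0,"spin":0,"hand":5.6},{"dx":0,"dy":0,"dz":0,"spin":0,"hand":5.6},{"dx":0,"dy":0,"dz":0,"spin":0,"hand":5.6},{"dx":0,"dy":0,"dz":-3,"spin":0,"hand":5.6},{"dx":0,"dy":0,"dz":-4,"spin":0,"hand":5.6},{"dx":0,"dy":0,"dz":-4,"spin":0,"hand":5.6},{"dx":0,"dy":0,"dz":-2.5,"spin":0,"hand":5.6},{"dx":0,"dy":0,"dz":0,"spin":0,"hand":5.6}]}}

```text
t: 20.55
ee_pos: [0.4733, -0.1021, 0.3528]
tcp_rot: [3.135, 0.003, 1.756]
force: [0.2, -0.0, -0.2]
finger_gap: 0.0559
grip_force: 0.0
```

Run:
```python
from h import *
c=snap('wrist','w16'); s=sense(); print(s['ee_pos'],s['t']); P=proj(c,(.4718,-.1016,.047))[0]
print(P,fit(c,'black',*P,40,.047),'tip',proj(c,(.4718,-.1016,.06))); print(togo(.4045,.23,.3))
x,y=P.astype(int)
cv2.imwrite('pics/c16.png',cv2.resize(c['img'][y-80:y+120,x-130:x+130,::-1],None,fx=2.5,fy=2.5))
```

```text
[ 0.47254392 -0.10215871  0.35079753] 20.6
[318.35905066 225.70913194] (array([317.3, 226. ]), array([ 0.4712, -0.1024]), 0.043) tip [[318.26479183 230.94080673]]
[33.901 -0.558  5.08   0.   ]
```

View pics/c16.png

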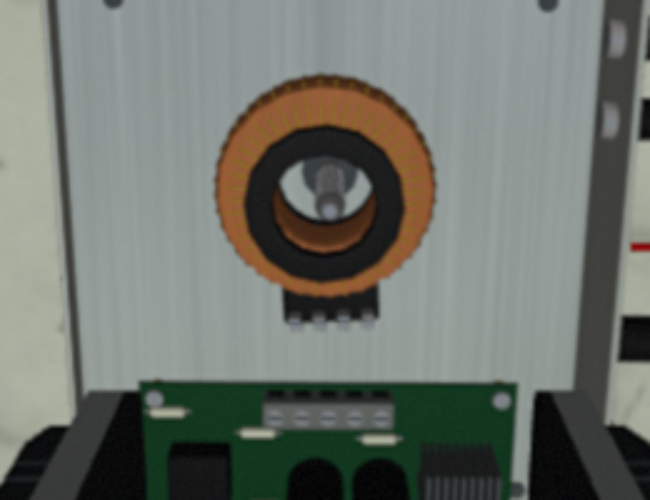

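The crop shows the narrow ring flat on the toroid at (323,205). The stud tip is at (331,212) and is inside the hole, about 2 mm to the +x side of the ring's centre. The arm was still settling, so I re-measure the stud in a settled frame.

Run:
```python
from h import *
read_camera('wrist'); read_camera('wrist')
c=snap('wrist','w17'); s=sense(); print(s['ee_pos']); P=proj(c,(.4718,-.1016,.047))[0]
f=fit(c,'black',*P,40,.047); print(f,'tip pred',proj(c,(.4718,-.1016,.06)))
u,v=f[0].astype(int); g=c['img'].astype(int)
for y in range(v-2,v+9,2): print(y,u-14,[tuple(g[y,x])[2] for x in range(u-14,u+20)])
```

```text
[ 0.47147966 -0.10214109  0.34803126]
(array([323.4, 229.5]), array([ 0.4713, -0.1024]), 0.0431) tip pred [[324.38477945 234.49725732]]
227 309 [np.int64(150), np.int64(163), np.int64(159), np.int64(159), np.int64(155), np.int64(156), np.int64(154), np.int64(156), np.int64(157), np.int64(157), np.int64(139), np.int64(101), np.int64(76), np.int64(64), np.int64(62), np.int64(64), np.int64(65), np.int64(66), np.int64(66), np.int64(63), np.int64(61), np.int64(65), np.int64(84), np.int64(117), np.int64(154), np.int64(158), np.int64(155), np.int64(157), np.int64(157), np.int64(156), np.int64(146), np.int64(104), np.int64(46), np.int64(15)]
229 309 [np.int64(67), np.int64(120), np.int64(153), np.int64(159), np.int64(159), np.int64(156), np.int64(155), np.int64(154), np.int64(156), np.int64(154), np.int64(141), np.int64(94), np.int64(62), np.int64(64), np.int64(70), np.int64(76), np.int64(79), np.int64(83), np.int64(78), np.int64(74), np.int64(68), np.int64(64), np.int64(72), np.int64(115), np.int64(151), np.int64(157), np.int64(157), np.int64(158), np.int64(155), np.int64(137), np.int64(86)
[... 1323 characters left out ...]
24), np.int64(102), np.int64(69), np.int64(43), np.int64(36), np.int64(32), np.int64(15), np.int64(16), np.int64(17), np.int64(21), np.int64(23), np.int64(18), np.int64(23), np.int64(21), np.int64(28), np.int64(26)]
237 309 [np.int64(23), np.int64(27), np.int64(23), np.int64(24), np.int64(24), np.int64(23), np.int64(22), np.int64(22), np.int64(19), np.int64(19), np.int64(16), np.int64(11), np.int64(11), np.int64(14), np.int64(15), np.int64(26), np.int64(29), np.int64(33), np.int64(29), np.int64(21), np.int64(19), np.int64(16), np.int64(18), np.int64(21), np.int64(20), np.int64(23), np.int64(22), np.int64(22), np.int64(26), np.int64(22), np.int64(24), np.int64(26), np.int64(26), np.int64(26)]
```

Request:
{"fn": "move_arm", "kwargs": {"plan": [{"dx":4.2,"dy":0,"dz":0,"spin":0,"hand":6.2},{"dx":4.2,"dy":0,"dz":0,"spin":0,"hand":6.2},{"dx":4.2,"dy":0,"dz":0,"spin":0,"hand":6.2},{"dx":4.2,"dy":0,"dz":0,"spin":0,"hand":6.2},{"dx":4.2,"dy":0,"dz":0,"spin":0,"hand":6.2},{"dx":4.2,"dy":0,"dz":0,"spin":0,"hand":6.2},{"dx":4.2,"dy":0,"dz":0,"spin":0,"hand":6.2},{"dx":4.2,"dy":0,"dz":0,"spin":0,"hand":6.2},{"dx":0,"dy":0,"dz":2,"spin":0,"hand":6.2},{"dx":0,"dy":0,"dz":0,"spin":0,"hand":6.2},{"dx":0,"dy":0,"dz":0,"spin":0,"hand":6.2},{"dx":0,"dy":0,"dz":0,"spin":0,"hand":6.2}]}}

```text
t: 21.95
ee_pos: [0.4103, 0.2272, 0.3291]
tcp_rot: [-3.141, 0.001, 1.755]
force: [-0.2, -0.9, 0.3]
finger_gap: 0.062
grip_force: 0.0
```

```bash
cat >> h.py <<'E'
def steel(c):
    im=c['img'].astype(int); m=((im[:,:,0]-im[:,:,2]<6)&(im.max(2)<190)).astype(np.uint8)   # table is warm, steel neutral
    return cv2.morphologyEx(m,cv2.MORPH_OPEN,np.ones((3,3),np.uint8))
E
python3 - <<'E'
from h import *
c=snap('wrist','w18'); s=sense(); print(s['ee_pos'],s['tcp_rot'],s['q'].round(2)); P=proj(c,(.4045,.23,.014))[0]
print(P,c['img'][int(P[1])-60,int(P[0])],c['img'][int(P[1]),int(P[0])+20]); f=fit(c,steel,*P,55,.013); print(f,togo(*f[1],.25))
x,y=P.astype(int)
cv2.imwrite('pics/c18.png',np.hstack([cv2.resize(c['img'][y-70:y+70,x-70:x+70,::-1],(390,390)),cv2.resize(cv2.merge([steel(c)*255]*3)[y-70:y+70,x-70:x+70],(390,390))]))
E
```

```text
[0.41039177 0.22723889 0.32939903] [3.14151936e+00 3.58436874e-04 1.75490034e+00] [-0.07  0.3  -0.66  2.07  0.25  0.84 -0.69]
[316.20965744 218.92485362] [164 169 154] [116 121 132]
(array([318. , 215.7]), array([0.4054, 0.2317]), 0.0457) [ 0.53  -0.409  7.94   0.   ]
```

View pics/c18.png

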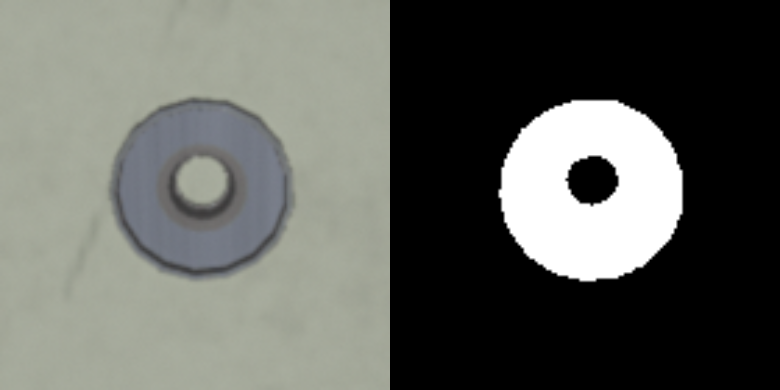

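The crop shows the plate lying boss down with its hole at (203,180), and the mask is clean. The measured diameter of 45.7 mm matches. I go lower and refine.

Request:
{"fn": "move_arm", "kwargs": {"plan": [{"dx":0.5,"dy":-0.4,"dz":4,"spin":0,"hand":6},{"dx":0,"dy":0,"dz":4,"spin":0,"hand":6},{"dx":0,"dy":0,"dz":0,"spin":0,"hand":6},{"dx":0,"dy":0,"dz":0,"spin":0,"hand":6},{"dx":0,"dy":0,"dz":0,"spin":0,"hand":6}]}}

```text
t: 22.5
ee_pos: [0.406, 0.2326, 0.2511]
tcp_rot: [3.139, -0.001, 1.756]
force: [0.0, -0.1, 0.3]
finger_gap: 0.0601
grip_force: 0.0
```

Run:
```python
from h import *
c=snap('wrist','w19'); s=sense(); print(s['ee_pos']); P=proj(c,(.4054,.2317,.013))[0]; a=ld('w18'); fa=fit(a,steel,318,216,50,.013)
f=fit(c,steel,*P,58,.013); print(P,f,tri([(a,*fa[0]),(c,*f[0])]),togo(*f[1],.1775))
```

```text
[0.40600493 0.23266992 0.25119486]
[320.66319022 263.97764928] (array([320.9, 262.3]), array([0.4055, 0.232 ]), 0.046) [0.40548841 0.23150869 0.00986804] [-0.057 -0.062  7.369  0.   ]
```

Request:
{"fn": "move_arm", "kwargs": {"plan": [{"dx":-0.05,"dy":-0.05,"dz":3,"spin":0,"hand":6},{"dx":0,"dy":0,"dz":2.5,"spin":0,"hand":6},{"dx":0,"dy":0,"dz":1.4,"spin":0,"hand":6},{"dx":0,"dy":0,"dz":0.5,"spin":0,"hand":5.2},{"dx":0,"dy":0,"dz":0,"spin":0,"hand":5.2},{"dx":0,"dy":0,"dz":0,"spin":0,"hand":5.2}]}}

```text
t: 23.15
ee_pos: [0.4052, 0.2321, 0.1762]
tcp_rot: [3.14, -0.001, 1.757]
force: [-0.2, -0.1, -0.0]
finger_gap: 0.0518
grip_force: 0.0
```

Request:
{"fn": "move_arm", "kwargs": {"plan": [{"dx":0,"dy":0,"dz":-0.1,"spin":0,"hand":5.2},{"dx":0,"dy":0,"dz":0,"spin":0,"hand":4},{"dx":0,"dy":0,"dz":0,"spin":0,"hand":4},{"dx":0,"dy":0,"dz":0,"spin":0,"hand":4},{"dx":0,"dy":0,"dz":0,"spin":0,"hand":4}], "force": 25}}

```text
t: 23.65
ee_pos: [0.4052, 0.232, 0.1772]
tcp_rot: [3.14, -0.0, 1.757]
force: [-0.2, -0.5, 6.7]
finger_gap: 0.0438
grip_force: 25.7
```

Gripped at a gap of 43.8 mm, allowing for the usual offset. I lift and check how it sits in the hand.

Request:
{"fn": "move_arm", "kwargs": {"plan": [{"dx":0,"dy":0,"dz":-1,"spin":0,"hand":4},{"dx":0,"dy":0,"dz":-4,"spin":0,"hand":4},{"dx":0,"dy":0,"dz":-4,"spin":0,"hand":4},{"dx":0,"dy":0,"dz":-3,"spin":0,"hand":4},{"dx":0,"dy":0,"dz":0,"spin":0,"hand":4},{"dx":0,"dy":0,"dz":0,"spin":0,"hand":4},{"dx":0,"dy":0,"dz":0,"spin":0,"hand":4}]}}

```text
t: 24.35
ee_pos: [0.4043, 0.2312, 0.2955]
tcp_rot: [-3.14, 0.001, 1.757]
force: [0.3, -0.7, -1.3]
finger_gap: 0.0437
grip_force: 26.1
```

Run:
```python
from h import *
c=snap('wrist','w20'); s=sense(); z=s['ee_pos'][2]-.1772; print(s['ee_pos'],s['finger_gap'],s['grip_force'])
P=proj(c,(*s['ee_pos'][:2],z+.0))[0]; print(P)
b=(c['img'][:,:,0].astype(int)>c['img'][:,:,2].astype(int)+6).astype(np.uint8); n,l,st,ce=cv2.connectedComponentsWithStats(b)
for k in range(1,n):
    if st[k,4]>300 and abs(ce[k]-P).max()<40: print(st[k],ce[k],atz(c,*ce[k],z+.004))
print(togo(.4722,-.1013,.29,1.757))
```

```text
[0.40422468 0.23124281 0.2952605 ] 0.043849817236106765 26.070119508658536
[324.17451506 315.55145376]
[306 305  33  26 705] [322.17304965 317.29361702] [0.40325061 0.232398   0.1220605 ]
[-33.938   0.528   0.526  -0.   ]
```

Request:
{"fn": "move_arm", "kwargs": {"plan": [{"dx":-4.2,"dy":0.1,"dz":0,"spin":0,"hand":4},{"dx":-4.2,"dy":0.1,"dz":0,"spin":0,"hand":4},{"dx":-4.2,"dy":0.1,"dz":0,"spin":0,"hand":4},{"dx":-4.2,"dy":0.1,"dz":0,"spin":0,"hand":4},{"dx":-4.2,"dy":0.1,"dz":0,"spin":0,"hand":4},{"dx":-4.2,"dy":0.1,"dz":0,"spin":0,"hand":4},{"dx":-4.2,"dy":0,"dz":0,"spin":0,"hand":4},{"dx":-4.5,"dy":0,"dz":0,"spin":0,"hand":4},{"dx":0,"dy":0,"dz":2,"spin":0,"hand":4},{"dx":0,"dy":0,"dz":2,"spin":0,"hand":4},{"dx":0,"dy":0,"dz":0,"spin":0,"hand":4},{"dx":0,"dy":0,"dz":0,"spin":0,"hand":4},{"dx":0,"dy":0,"dz":0,"spin":0,"hand":4}]}}

```text
t: 25.7
ee_pos: [0.4736, -0.0999, 0.2567]
tcp_rot: [3.141, -0.0, 1.758]
force: [0.9, 0.1, -0.9]
finger_gap: 0.0439
grip_force: 26.0
```

Run:
```python
from h import *
print(sense()['ee_pos'],togo(.473,-.1015,.241,1.757))
```

```text
[ 0.4736028  -0.09985146  0.25666799] [-1.510e-01 -9.000e-02  1.567e+00  1.000e-03]
```

Request:
{"fn": "move_arm", "kwargs": {"plan": [{"dx":-0.15,"dy":-0.1,"dz":0.8,"spin":0,"hand":4},{"dx":0,"dy":0,"dz":0.5,"spin":0,"hand":4},{"dx":0,"dy":0,"dz":0,"spin":0,"hand":4},{"dx":0,"dy":0,"dz":0,"spin":0,"hand":4}]}}

```text
t: 26.1
ee_pos: [0.4725, -0.1019, 0.2431]
tcp_rot: [-3.141, -0.0, 1.757]
force: [0.1, -0.3, -0.5]
finger_gap: 0.0439
grip_force: 26.1
```

Run:
```python
from h import *
c=snap('wrist','w21'); s=sense(); print(s['ee_pos'],s['force']); P=[322,317]
print('pred tip',proj(c,[(.4718,-.1016,.06),(.4728,-.1007,.06)]))
g=c['img'].max(2)
for y in range(298,338,2): print(y,' '.join('%3d'%v for v in g[y,298:350:2]))
```

```text
[ 0.47262818 -0.10194942  0.24326975] [ 0.10952397 -0.39328281 -1.00307037]
pred tip [[321.9866781  308.36550163]
 [324.92135285 306.74183781]]
298 131 130 130 131 132 127 126 128 132 133 130 131 133 136 133 134 137 136 135 135 133 133 131 131 130 131
300 131 128 129 130 132 126 126 125 127 124 120 120 122 125 123 125 129 132 134 134 133 132 134 131 129 131
302 130 127 129 129 129 121 117 116 119 119 119 119 121 119 120 120 122 123 125 130 131 133 133 131 131 132
304 131 128 128 126 121 113 113 116 119 115 110 113 125 113 118 119 119 121 121 119 121 126 131 131 131 130
306 130 126 124 118 116 112 111 103  84  76  66  83 134 133 132 134  98 108 116 118 120 119 123 127 130 129
308 126 120 116 115 113 106  81  67  68  68  67  67 104 130 129 116  68  68  74  98 118 120 118 122 126 130
310 120 116 115 112 112  80  69  70  69  67  67  66  65  74  74  68  69  67  71  71 103 116 116 116 122 127
312 116 115 114 101  98  77  76  73  71  69  70  70  70  69  71  73  74  76  77  81  91  98 114 116 117 121
314 115 114 105  91 103  83  80  78  77  78  77  77  77  76  78  79  79  81  84  86  98 103 
[... 503 characters left out ...]
   7   7   8   7  11  10  31  99  87  65  68 104 114
326 104  68  64  67 109  94  35  20  17  15   7   7  10  10   9  15  15  22  33  73 106  69  64  70 105 114
328 110  71  65  69  73 119  80  47  28  26  27  23  25  29  25  26  33  39  73 107  85  64  67  69 103 113
330 111  84  64  66  64  83 113 100  62  45  37  32  30  33  33  43  56  79 111  85  63  66  65  72 106 113
332 112  95  65  65  67  64  72 104 110  93  73  63  59  68  79  93 108 108  81  64  67  66  65  90 110 113
334 111 105  74  64  68  68  68  66  82  97 111 109 106 115 118 104  80  66  66  66  67  68  70 102 113 115
336 112 109  96  68  67  66  67  68  64  65  67  71  70  70  71  65  65  65  66  66  66  67  83 111 113 112
```

Run:
```python
from h import *
c=ld('w21'); print('stud',atz(c,325,306,.06)); 
for z in (.066,.068,.07): print(z,atz(c,322.3,317.5,z))
st=np.array([.4728,-.1007]); th=np.linspace(0,2*np.pi,9)[:-1]
h=atz(c,322.3,317.5,.068)[:2]
for z in (.066,.069): print(proj(c,[(h[0]+.0065*np.cos(t),h[1]+.0065*np.sin(t),z) for t in th]).round(0).tolist())
g=c['img']
for y in (306,309,313,318,324,328,333): print(y,[tuple(int(v) for v in g[y,x]) for x in (310,322,334)])
```

```text
stud [ 0.4727707  -0.10038164  0.06      ]
0.066 [ 0.4721     -0.10244813  0.066     ]
0.068 [ 0.47191529 -0.10144217  0.068     ]
0.07 [ 0.47173058 -0.10043621  0.07      ]
[[339.0, 318.0], [337.0, 306.0], [326.0, 300.0], [313.0, 302.0], [305.0, 312.0], [308.0, 324.0], [319.0, 330.0], [332.0, 328.0]]
[[339.0, 322.0], [337.0, 310.0], [326.0, 303.0], [312.0, 306.0], [305.0, 316.0], [308.0, 328.0], [319.0, 334.0], [332.0, 332.0]]
306 [(111, 109, 109), (124, 130, 134), (116, 113, 112)]
309 [(69, 42, 31), (76, 59, 55), (66, 36, 19)]
313 [(78, 46, 25), (73, 43, 25), (83, 50, 30)]
318 [(147, 91, 56), (102, 61, 37), (141, 88, 55)]
324 [(2, 5, 6), (5, 5, 7), (7, 9, 10)]
328 [(80, 79, 79), (25, 25, 25), (73, 72, 73)]
333 [(63, 63, 63), (84, 81, 80), (67, 65, 66)]
```

Through the plate's hole the stud tip shows at (325,306), against a visible hole centre of about (322,317). That calls for a shift of about 1 mm each way. I apply it and lower gently.

Request:
{"fn": "move_arm", "kwargs": {"plan": [{"dx":0.05,"dy":0.08,"dz":0,"spin":0,"hand":4},{"dx":0,"dy":0,"dz":0.4,"spin":0,"hand":4},{"dx":0,"dy":0,"dz":0.4,"spin":0,"hand":4},{"dx":0,"dy":0,"dz":0.4,"spin":0,"hand":4},{"dx":0,"dy":0,"dz":0,"spin":0,"hand":4},{"dx":0,"dy":0,"dz":0,"spin":0,"hand":4}]}}

```text
t: 26.75
ee_pos: [0.4732, -0.1013, 0.231]
tcp_rot: [-3.141, -0.0, 1.757]
force: [0.5, -1.3, -0.4]
finger_gap: 0.0438
grip_force: 26.1
```

Request:
{"fn": "move_arm", "kwargs": {"plan": [{"dx":0,"dy":0,"dz":0.3,"spin":0,"hand":4},{"dx":0,"dy":0,"dz":0.3,"spin":0,"hand":4},{"dx":0,"dy":0,"dz":0.3,"spin":0,"hand":4},{"dx":0,"dy":0,"dz":0,"spin":0,"hand":4},{"dx":0,"dy":0,"dz":0,"spin":0,"hand":4}]}}

```text
t: 27.25
ee_pos: [0.4733, -0.1013, 0.2221]
tcp_rot: [-3.141, -0.0, 1.757]
force: [-0.1, 0.2, -0.3]
finger_gap: 0.0442
grip_force: 26.1
```

Request:
{"fn": "move_arm", "kwargs": {"plan": [{"dx":0,"dy":0,"dz":0.2,"spin":0,"hand":4},{"dx":0,"dy":0,"dz":0.15,"spin":0,"hand":4},{"dx":0,"dy":0,"dz":0,"spin":0,"hand":4},{"dx":0,"dy":0,"dz":0,"spin":0,"hand":4}]}}

```text
t: 27.65
ee_pos: [0.4734, -0.1014, 0.2191]
tcp_rot: [3.141, 0.0, 1.757]
force: [-1.3, 0.8, 4.9]
finger_gap: 0.0438
grip_force: 29.0
```

The boss is about 6 mm below the ring's top and contact has begun, so I release.

Request:
{"fn": "move_arm", "kwargs": {"plan": [{"dx":0,"dy":0,"dz":0,"spin":0,"hand":5.2},{"dx":0,"dy":0,"dz":0,"spin":0,"hand":5.6},{"dx":0,"dy":0,"dz":0,"spin":0,"hand":5.6},{"dx":0,"dy":0,"dz":0,"spin":0,"hand":5.6},{"dx":0,"dy":0,"dz":0,"spin":0,"hand":5.6},{"dx":0,"dy":0,"dz":-2,"spin":0,"hand":5.6},{"dx":0,"dy":0,"dz":-4,"spin":0,"hand":5.6},{"dx":0,"dy":0,"dz":-4,"spin":0,"hand":5.6},{"dx":0,"dy":0,"dz":-3,"spin":0,"hand":5.6},{"dx":0,"dy":0,"dz":0,"spin":0,"hand":5.6},{"dx":0,"dy":0,"dz":0,"spin":0,"hand":5.6},{"dx":0,"dy":0,"dz":0,"spin":0,"hand":5.6}]}}

```text
t: 28.85
ee_pos: [0.4727, -0.1014, 0.3476]
tcp_rot: [-3.14, -0.001, 1.757]
force: [-0.2, -0.2, -0.4]
finger_gap: 0.0556
grip_force: 0.0
```

Run:
```python
from h import *
c=snap('wrist','w22'); s=sense(); print(s['ee_pos'],s['force']); P=proj(c,(.4728,-.1007,.054))[0]
# plate: neutral grey inside the copper area
m=lambda c:cv2.morphologyEx(((np.ptp(c['img'].astype(int),axis=2)<22)&(c['img'].max(2)>70)&(c['img'].max(2)<150)).astype(np.uint8),cv2.MORPH_OPEN,np.ones((3,3),np.uint8))
f=fit(c,m,*P,40,.054); print('plate',P,f)
print('toroid',fit(c,copper,*P,62,.038))
g=c['img']; x,y=P.astype(int)
for yy in range(y-48,y+60,6): print(yy-y,' '.join('%3d/%-3d'%(int(g[yy,xx,0]),int(g[yy,xx,2])) for xx in range(x-54,x+56,6)))
```

```text
[ 0.47267459 -0.10142115  0.34738217] [-0.24261359  0.53981889 -0.93713021]
plate [324.72063578 232.26015325] (array([325.1, 231.3]), array([ 0.4729, -0.1006]), 0.0445)
toroid (array([322.7, 223.2]), array([ 0.4711, -0.0997]), 0.0602)
-48 145/152 144/151 144/152 141/149 142/150 128/132  68/16   79/27  116/42  116/41  100/35   77/25   68/31  148/156 147/153 144/152 145/153 144/152 146/153
-42 144/151 143/150 144/152 142/150  77/52  107/37  147/55  145/58  152/62  152/60  145/57  150/58  147/55   82/28  147/155 143/151 145/153 145/151 144/152
-36 146/152 144/151 144/151  68/39  152/54  140/44  143/45  139/44  149/55  150/56  133/42  143/45  137/45  143/45   95/30  140/148 145/152 144/152 146/153
-30 146/152 145/152 141/147 143/49  151/57  145/56  132/51  103/114 118/127 119/130 126/136 125/136 112/54  148/57  150/54   82/24  143/150 144/151 145/152
-24 145/151 145/151  71/17  140/45  147/54   63/60  112/122 121/137 116/132 124/140 125/142 123/141 115/131 101/108 151/56  145/51  139/145 144/150 145/152
-18 143/149 147/154 150/50  138/40  106/41  115/131 118/134 120/136 117/133 122/137 1
[... 1229 characters left out ...]
 107/114  77/80   73/76  128/111 143/145 146/151 148/152 146/151 153/158 146/150
36 141/146 147/151 146/151 147/151 149/154 144/148  32/36   63/28  105/32  125/51   79/29   22/25   24/24  148/153 145/151 149/154 147/151 154/158 146/151
42 142/146 148/153 146/150 146/149 148/153 144/150  50/51   28/28   33/35   24/25   46/46   22/24   39/39  147/154 145/151 150/154 147/152 154/159 146/150
48 142/147 148/152 145/151 147/151 148/152 145/148 141/146 121/130 116/117 138/141 120/132 144/148 127/131 150/154 145/149 150/155 148/153 153/158 145/149
54 142/147 150/153 145/149 147/152 147/151 145/149 146/150 148/152 146/150 147/151 147/152 146/151 149/154 150/154 146/150 151/156 147/151 151/155 146/150
```

The plate's fitted centre is 0.1 mm from the stud, and concentric steel is visible inside the copper. For a seating check I take one more view from the side and triangulate the rim height.

Request:
{"fn": "move_arm", "kwargs": {"plan": [{"dx":0,"dy":-4,"dz":0,"spin":0,"hand":5.6},{"dx":0,"dy":-4,"dz":0,"spin":0,"hand":5.6},{"dx":0,"dy":0,"dz":0,"spin":0,"hand":5.6},{"dx":0,"dy":0,"dz":0,"spin":0,"hand":5.6},{"dx":0,"dy":0,"dz":0,"spin":0,"hand":5.6},{"dx":0,"dy":0,"dz":0,"spin":0,"hand":5.6}]}}

```text
t: 29.5
ee_pos: [0.3956, -0.1159, 0.3486]
tcp_rot: [3.141, -0.001, 1.758]
force: [-0.1, 0.3, -0.1]
finger_gap: 0.0561
grip_force: 0.0
```

Run:
```python
from h import *
a=ld('w22');c=snap('wrist','w23'); P=proj(c,(.4728,-.1007,.054))[0]
def m(c):
    i=c['img'].astype(int); return cv2.morphologyEx(((i[:,:,2]-i[:,:,0]>9)&(i.max(2)<144)).astype(np.uint8),cv2.MORPH_OPEN,np.ones((3,3),np.uint8))
fa=fit(a,m,325,231,38,.052); f=fit(c,m,*P,38,.052); print(P,fa,f,'plate',tri([(a,*fa[0]),(c,*f[0])]))
ta=fit(a,copper,325,226,62,.036); t=fit(c,copper,*P,62,.036); print('toroid',ta,t,tri([(a,*ta[0]),(c,*t[0])]))
# scene view check
S=snap('scene','s2'); g=m(S); p=proj(S,[(.4728,-.1007,.054)])[0]; print(p, fit(S,m,*p,13,.052), atz(S,*p,.052))
for n in('tape','tin'): pass
T=snap('top','t2'); d=cv2.absdiff(T['img'],ld('top')['img']).max(2)
for n,u,v in(('tape',197,262),('tin',155,287),('reel',266,195)): print(n,d[v-16:v+16,u-16:u+16].max())
```

```text
[445.15669293 232.12661664] (array([324.8, 231.6]), array([ 0.473 , -0.1013]), 0.0405) (array([455.7, 251.1]), array([ 0.4833, -0.1125]), 0.0051) plate [ 0.47157388 -0.09870822  0.08162455]
toroid (array([322.7, 223.2]), array([ 0.4712, -0.1002]), 0.0607) (array([434.8, 223.8]), array([ 0.4694, -0.1003]), 0.0616) [ 0.47138818 -0.10059438  0.03296401]Traceback (most recent call last):
  File "<stdin>", line 8, in <module>
  File "h.py", line 29, in fit
    cs,_=cv2.findContours(m,cv2.RETR_EXTERNAL,cv2.CHAIN_APPROX_NONE); k=max(cs,key=lambda q:cv2.contourArea(cv2.convexHull(q)))
                                                                        ~~~^^^^^^^^^^^^^^^^^^^^^^^^^^^^^^^^^^^^^^^^^^^^^^^^^^^^
ValueError: max() iterable argument is empty
```

Run:
```python
from h import *
a=ld('w22');c=ld('w23'); P=proj(c,(.4728,-.1007,.054))[0].astype(int)
for n,i,(x,y) in(('a',a['img'],(325,232)),('c',c['img'],P)):
    print(n,x,y)
    for yy in range(y-36,y+40,4): print(yy-y,' '.join('%3d'%int(i[yy,xx].max()) if int(i[yy,xx,0])-int(i[yy,xx,2])<35 else ' ..' for xx in range(x-48,x+50,3)))
T=snap('top','t2'); d=cv2.absdiff(T['img'],ld('top')['img']).max(2)
for n,u,v in(('tape',197,262),('tin',155,287),('reel',266,195)): print(n,d[v-16:v+16,u-16:u+16].max())
```

```text
a 325 232
-36 151 152 154 144  ..  ..  ..  ..  ..  ..  ..  ..  ..  ..  ..  ..  ..  ..  ..  ..  ..  ..  ..  ..  ..  ..  .. 101 154 154 150 151 152
-32 152 152 150  ..  ..  ..  ..  ..  ..  ..  ..  ..  ..  81 117 128 128 121 111  99  94  ..  ..  ..  ..  ..  ..  .. 127 157 149 152 152
-28 152 154 104  ..  ..  ..  ..  ..  ..  .. 110 129 126 136 134 139 141 142 143 139 133 132  93  ..  ..  ..  ..  ..  .. 146 150 152 152
-24 155 121  ..  ..  ..  ..  ..  ..  86 130 129 137 136 137 134 139 140 142 144 140 138 138 129 128  86  ..  ..  ..  ..  83 150 153 154
-20 156  88  ..  ..  ..  ..  .. 121 132 136 132 136 136 138 133 137 141 141 143 140 137 137 137 139 120 100  ..  ..  ..  .. 145 154 154
-16 153  ..  ..  ..  ..  .. 107 130 137 135 133 137 135 137 122 118 122 121 130 140 137 137 136 137 138 125 115  ..  ..  .. 105 154 154
-12 140  ..  ..  ..  ..  87 122 137 136 136 132 137 119 112  93  80  86 101 117 119 124 136 135 138 137 143 122  ..  ..  ..  97 153 156
-8 150  ..  ..  ..  .. 120 128 134 136 135 133 116 111  92  83  80  74  96  65  87 117 121 135 137 137 143 127 120  ..  ..  .. 156 157
-4 
[... 3380 characters left out ...]
76
20 177  ..  ..  ..  ..  .. 125 133 144 141 143 142 143 143 144 147 146 146 145 143 141 143 138  59 116 159 182 175 171 172 172 169 175
24 178 170 131  ..  ..  ..  .. 134 102 133 144 143 142 144 145 148 148 146 147 143 142 109  60 141 171 173 180 173 172 171 171 173 173
28 179 171 177 153  ..  ..  ..  ..  .. 137  89 105 133 147 146 148 149 142 117  66  80 136 152 172 174 174 180 173 173 173 169 174 172
32 179 171 177 176 181  38  ..  ..  ..  ..  .. 140 139 121  87  95 114 130 147 152 173 175 180 170 174 175 178 172 172 174 168 176 168
36 179 171 175 175 183  40  20  29  29  37  ..  ..  ..  ..  ..  50  25  24  23 169 174 174 179 171 176 178 177 171 174 174 168 175 166
tape 13
tin 14
reel 12
```

Both views put the plate rim at z ≈ 0.054 m, centred on the stud and flat. The bystanders have not moved, so I hand in.

```bash
python3 -c "
from rig import *
print(close_job())"
```

```text
the job is handed in; nothing more can be done
None
```

The job is handed in, with no verdict shown: wide ring, transformer (tag block to the board), narrow ring and dished plate are all threaded on the stud and let go, and by my camera checks the plate is centred, flat and at about its seated height, with the tape, tin and reel unmoved.

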